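Dip the sump tank with its gauge rod

TASK

Take the loose cap off the mouth of the tank's sloping dip tube and leave it in the metal tray. Then take the gauge rod from its cradle, push it down the dip tube until its collar stops on the tube's mouth, and draw it out again. Finish still holding the rod, level and still, with the tip over the tray at least 10 cm above the counter, so that it can be read; do not put the rod down or let it go, and leave the other things on the counter where they are.

Things in the scene. Friction and masses are not known exactly. Their poses are not given: they have to be found in the camera images.
- tank: grey box-shaped sump tank, 124 x 184 x 114 mm (x, y, z), fixed on the counter; origin under its centre, z up. The steel dip tube comes out of its +y side wall and slopes upward along +y at 45 degrees in the plane x = 0; mouth centre at (0, 0.178, 0.158) m.
- dip_tube: the tank's steel guide tube, outer diameter 30 mm, bore 20 mm, 125 mm long, fixed. Origin in the centre of its mouth; z points out of the mouth along the tube's axis, 45 degrees up; x level across it. The bore is open to 125 mm below the mouth.
- cap: loose round aluminium cap over the tube's mouth, no catch, about 60 g; comes off along the tube's axis. Outer diameter 40 mm, inner 34, skirt 20 mm deep. Origin on the underside of its 4 mm top plate (on the mouth), z out along its axis. Round grip knob, 16 mm diameter, from z = 4 to 34 mm. Standing on its skirt, the origin is 20 mm up.
- gauge_rod: steel gauge rod, about 120 g, lying level in the cradle. Axis y, tip at -y; origin on the axis in the collar's stop face. Rod 10 mm diameter, tip at y = -112 mm (last 8 mm tapered); square collar 36 x 36 mm, y = 0 to 11 mm; black handle: flat tab, y = 40 to 86 mm, 10 mm thick (x), 28 mm high (z). Balances near the collar.
- rod_tip (a point): the end of the rod's tip, on its axis, 112 mm in front of the collar's stop face.
- rod_handle (a point): centre of the flat handle, 63 mm behind the collar's stop face.
- cradle: grey plastic cradle of the rod, base 56 x 130 mm, two notched posts up to 70 mm high, fixed. Origin on the counter under the collar's stop face; y along the rod, tip at -y. The rod's axis lies 66 mm up; its handle sticks out free beyond the base, which ends at y = 18 mm. The rod lifts straight up 30 mm to clear the posts.
- tray: shallow metal instrument tray, 136 x 206 x 18 mm (x, y, z), fixed; origin under its centre; inner floor about 2 mm up.
- dropper_bottle: bystander: amber dropper bottle, 36 mm across, 97 mm high; origin under its centre.
- beaker: bystander: small clear beaker, 55 mm across, 68 mm high; origin under its centre.
- reagent: bystander: amber reagent bottle, 62 mm across, 130 mm high; origin under its centre.
- wash: bystander: white wash bottle with a bent spout, 62 mm across, 184 mm high; origin under its centre.
- clock_timer: bystander: white desk timer, 70 x 62 x 15 mm; origin under its centre.
There are look-alikes about, which are no part of the job. What is shaped like the cap but blue or purple is not meant.

How it is judged:
By the outcome, as a careful person would: the job done as asked, in the order asked, and still so for the second after the job is handed in, while the arm keeps its last pose, push and grip.
It also fails if it takes over 58 s, if anything falls off the work surface, if the arm or the gripper's body presses on something with over 40 N, if the wrist force passes 120 N, or if a joint passes its speed limit or range.

ROBOT

A 6-joint arm with a two-finger parallel gripper is mounted at the origin on a cart in front of the work surface, level with it; the furniture and walls round the work are solid. World frame = base frame: x ahead of the robot, y to its left, z up, the work surface at z = 0. Lengths are in m, angles in rad, forces in N, time in s.
With the tool pointing down it reaches from about 0.3 to 0.875 m from the base axis. Payload 6.4 kg.
Tool frame: the origin (TCP) lies midway between the tips of the shut fingers; the grasp point (between the pads) lies 19 mm behind it (ctrl.grip_point_offset is the distance from the TCP to the grasp point, in m); x points along the fingers, y is the direction in which the jaws open and shut, and the axes are right-handed (so a half turn about x gives the same grasp; the last joint's range is limited). The gripper opens to 85 mm and grips with 20 to 120 N. Pads are 22 mm wide; open, the fingers measure 114 mm over their backs; the gripper's body (76 mm by 85 mm) begins 54 mm behind the grasp point. The pads swing forward as they close: fully open they stand 13 mm farther back than shut.
Start: joints at [-1.419, 0.181, 1.607, -0, 1.354, -0.206], TCP at [0.201, -0.539, 0.231] pointing down, gripper open.
Joint ranges: [-2.99, 2.99], [-0.89, 2.07], [0.3, 2.58], [-1.14, 4.28], [0, 2.63], [-3.12, 3.12]. Speed limits (rad/s): [2.57, 2.57, 3.01, 3.14, 3.14, 3.14].

INTERFACE

Orientations are given as a unit quaternion [w, x, y, z].
In Python, from bench import ctrl gives the robot as it stands.
- The arm moves only by the tool apply_moves, never from a script. Its argument "deltas" is a list of rows, each an object with "delta_pos": the shift along the tool's x, y, z in units of 25 mm (1.0 is 25 mm), a list of three; "roll": the turn about the tool's x in units of 6 degrees (1.0 is 6 degrees). In form: [{"delta_pos": [dx, dy, dz], "roll": roll}, ...]. A call has 1 to 12 rows; each row is the pose to reach, as a shift and turn from the pose commanded when the call began, along the tool's axes at that moment; what a row does not reach only later rows make up. A row lasts 1/10 s, in which the tool goes at most 50 mm and 8.59 degrees, less where a joint would pass 70% of its speed; a pose out of reach is approached as far as the arm can. A call with a gripper value outside its range is refused whole. "hand" is the gripper command: -1 is shut, 1 is fully open, values between are in proportion, set as the call begins (left out, the last holds). The fingers move at their own pace and stop on an object; the grip force is fixed at half the most. Time passes only in rows, so rows that repeat a pose let the fingers close. It gives the time, the measured TCP pose, the force and the opening at its end, in the units of the state.
- ctrl.get_obs(): the state, without advancing time (a new reading comes with each control period).
- ctrl.camera(name): name is "scene" or "top" or "wrist"; returns (picture, depth): 384x512x3 uint8, red, green, blue; 384x512 float32, m along the optical axis (not along the pixel's ray), 0 where there is no reading.
- ctrl.camera_info(name): a dict with "vfov" (degrees; the focal length in pixels is half the picture's height over the tangent of half this angle, whatever the lens; pixels are square), "cx", "cy" (the principal point, pixels), "world_to_cam" (4x4, takes a point from world to camera coordinates). Camera axes: x right, y up, looking along -z (the intrinsics and any distortion apply to the point x, -y, -z); pixel columns grow to the right and rows downward; lengths in m; the calibration is good to about 2 mm. A picture is of the moment at which its call begins: read the wrist's pose just before it. camera_info takes no time and is no camera call; for the wrist camera it gives the pose at the moment of the call.
- ctrl.hand_in(): hands the job in, once; it reports no verdict.
Trained networks look in the newest picture that a camera, given by its name, has taken for a name from the list of things; names that differ only in an ending like _2 or _b are one class to them, and where a whole thing is asked for, a point or a joint stands for the part that bears it (a point fixed in the world has none). Each returns a list of dicts, best first, with "p" (0 to 1); they miss things now and then, are a little off and sometimes report something else, mostly with a low value. They report only what shows in the picture. A call takes as long as a camera call. They do not tell look-alikes from the thing itself.
- ctrl.search_frame(camera, query): "at" ([column, row] in pixels, amid what is visible of it).
- ctrl.silhouettes(camera, query): "mask" (384x512 bool, what is visible of it) and "at" ([column, row] in pixels, amid what is visible of it).
The state is a dict: "time_s": time; "q": joint angles; "dq": joint speeds; "joint_efforts": joint torques, N m; "eef_pos": TCP position; "eef_rot": TCP orientation; "wrist_force": force on the tool from outside, world axes, zero at the start; "torque": the same for the moment, N m; "opening": opening from 0.0 (shut) to 1.0 (fully open).
Only numpy, scipy, OpenCV 4.12 (cv2) and the standard library are available. Lean on these libraries where they do the work, as an engineer would, in place of code of your own. Each camera call takes 0.05 s, during which the arm holds its last target.

## Working session

There is one attempt and no reset: what is moved stays moved. The work goes in short steps, Python scripts to look and compute and a tool call to move; the robot and the scene stay as the last step left them, time stands still between calls to the robot, and variables do not carry over. Pictures are saved under pics/ and viewed, and the job is handed in when it is done.

Besides the shell and the picture viewer there is one more tool, called after "Request:" as name([rows], argument=value, ...), one row to a line, values as JSON. apply_moves: Moves the arm, as the interface text tells. Its arguments: {"type":"object","properties":{"deltas":{"type":"array","items":{"type":"object","properties":{"delta_pos":{"type":"array","items":{"type":"number"}},"roll":{"type":"number"}}}},"hand":{"type":"number"}},"required":["deltas"]}

```bash
ls -la; mkdir -p pics
cat > h.py <<'E'
import numpy as np, cv2
from bench import ctrl
def snap(n,f):
    im,d=ctrl.camera(n); cv2.imwrite(f'pics/{f}.png',cv2.resize(im[:,:,::-1],(768,576))); np.save(f'pics/{f}_d.npy',d); np.save(f'pics/{f}_i.npy',im); return im,d
E
python3 - <<'E'
from h import *
o=ctrl.get_obs(); print({k:np.round(v,4) for k,v in o.items()}, ctrl.grip_point_offset)
for n in ['scene','top','wrist']:
    i=ctrl.camera_info(n); print(n,{k:(np.round(v,4).tolist() if not isinstance(v,str) else v) for k,v in i.items()})
    snap(n,n+'0')
print([a for a in dir(ctrl) if a[0]!='_'])
E
```

```text
total 12
drwxr-xr-x  3 agent agent 4096 Dec  5 18:06 .
drwxr-xr-x 23 root  root  4096 Dec  5 18:06 ..
drwxr-xr-x  2 agent agent 4096 Dec  5 18:06 pics
{'time_s': np.float64(0.0), 'q': array([-1.4193,  0.1815,  1.608 , -0.    ,  1.3538, -0.2063]), 'dq': array([-0.0003, -0.0007,  0.0005, -0.0004, -0.0013, -0.001 ]), 'joint_efforts': array([ 5.00000e-04, -4.44872e+01, -3.51331e+01, -3.00000e-04,
        9.30000e-03, -0.00000e+00]), 'eef_pos': array([ 0.2013, -0.538 ,  0.2304]), 'eef_rot': array([ 0.1252,  0.6958,  0.1264, -0.6958]), 'wrist_force': array([-0.5952,  0.5345, -0.5004]), 'torque': array([-0.0171,  0.0197, -0.033 ]), 'opening': np.float64(0.9996)} 0.0187
scene {'vfov': 52.7425, 'cx': 250.8443, 'cy': 189.6956, 'world_to_cam': [[-0.779, -0.6271, -0.0001, 0.3295], [0.2623, -0.3259, 0.9083, -0.2591], [-0.5696, 0.7075, 0.4184, -0.8686], [0.0, 0.0, 0.0, 1.0]]}
top {'vfov': 42.8265, 'cx': 263.2724, 'cy': 189.9295, 'world_to_cam': [[-0.1691, -0.9856, 0.0035, 0.0021], [0.9282, -0.1581, 0.3368, -0.5143], [-0.3314, 0.0602, 0.9416, -1.7565], [0.0, 0.0, 0.0, 1.0]]}
wrist {'vfov': 58.0396, 'cx': 253.546, 'cy': 188.1208, 'world_to_cam': [[0.3497, -0.9369, -0.0011, -0.5754], [0.8998, 0.3362, -0.2781, 0.0351], [0.261, 0.0963, 0.9605, -0.3793], [0.0, 0.0, 0.0, 1.0]]}
['MotionError', 'camera', 'camera_info', 'get_obs', 'grip_point_offset', 'hand_in', 'search_frame', 'silhouettes']
```

View pics/scene0.png

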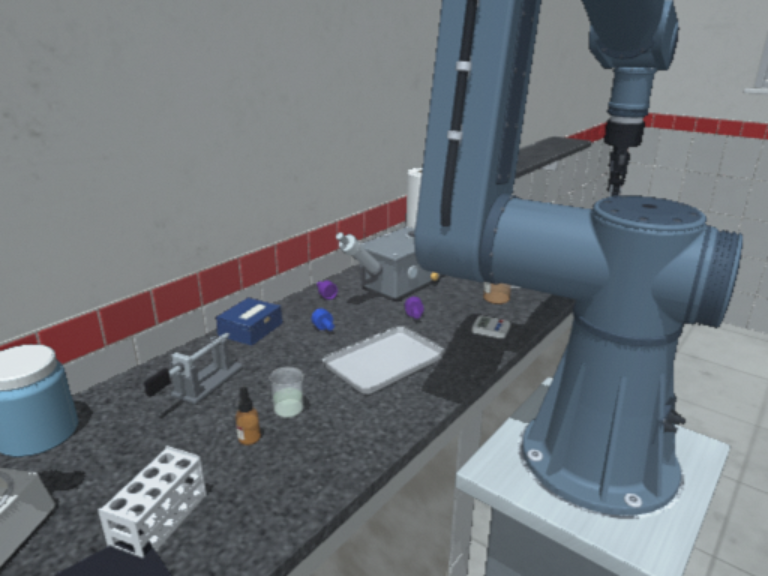

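View pics/top0.png

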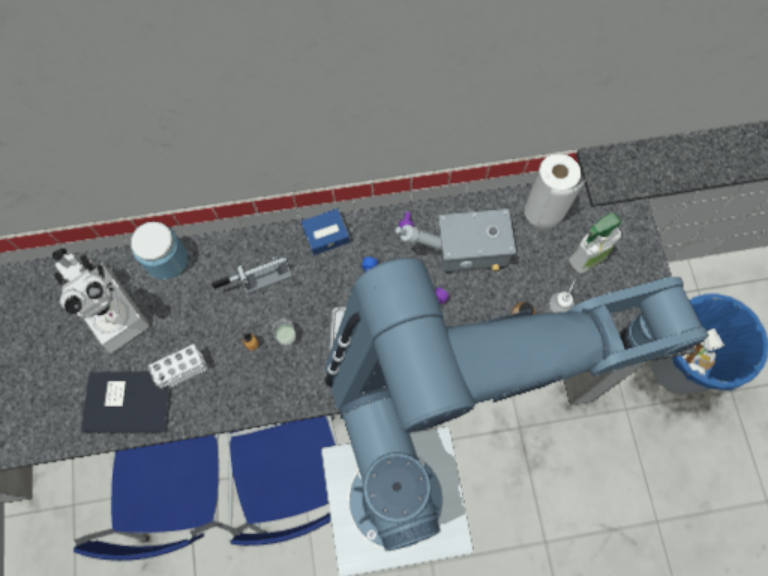

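View pics/wrist0.png

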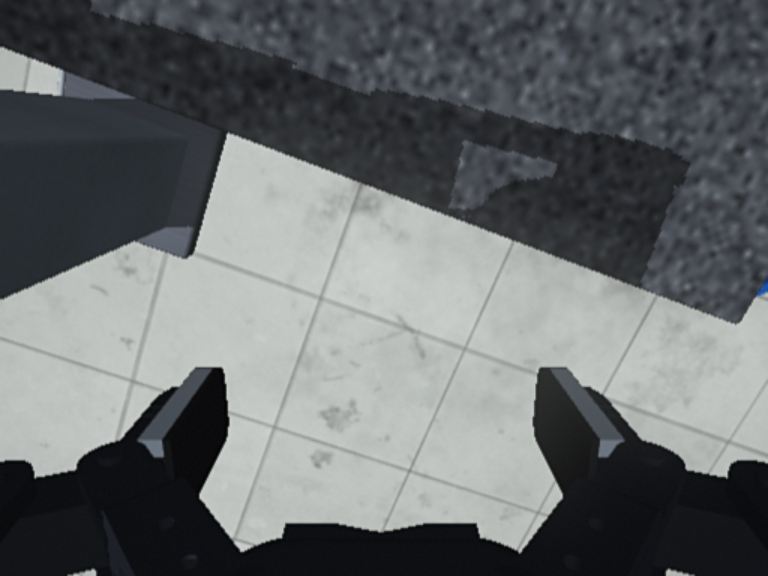

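```bash
cat >> h.py <<'E'
def rays(n,info,pix):
    pix=np.atleast_2d(np.asarray(pix,float)); f=192/np.tan(np.radians(info['vfov']/2))
    return np.c_[(pix[:,0]-info['cx'])/f,-(pix[:,1]-info['cy'])/f,-np.ones(len(pix))]
def unproj(info,pix,depth):
    c=rays(None,info,pix)*np.asarray(depth).reshape(-1,1); M=np.array(info['world_to_cam']); return (c-M[:3,3])@M[:3,:3]
def proj(info,P):
    M=np.array(info['world_to_cam']); c=np.atleast_2d(P)@M[:3,:3].T+M[:3,3]; f=192/np.tan(np.radians(info['vfov']/2))
    return np.c_[info['cx']+f*c[:,0]/-c[:,2], info['cy']-f*c[:,1]/-c[:,2]]
def maskpts(n,d,m):
    r,c=np.nonzero(m&(d>0)); return unproj(ctrl.camera_info(n),np.c_[c,r],d[r,c])
E
python3 - <<'E'
from h import *
R=np.array(__import__('scipy.spatial.transform',fromlist=['Rotation']).Rotation.from_quat(np.roll(ctrl.get_obs()['eef_rot'],-1)).as_matrix()); print(R.round(3))
for n in ['scene','top']:
    d=np.load(f'pics/{n}0_d.npy')
    for q in ['tank','dip_tube','cap','gauge_rod','cradle','tray','rod_handle']:
        for s in ctrl.silhouettes(n,q)[:3]:
            P=maskpts(n,d,s['mask'])
            print(n,q,round(s['p'],2),np.round(s['at']),s['mask'].sum(),np.median(P,0).round(3) if len(P) else '', P.min(0).round(3),P.max(0).round(3))
print(ctrl.get_obs()['time_s'])
E
```

```text
[[-0.     0.35  -0.937]
 [ 0.001 -0.937 -0.35 ]
 [-1.    -0.001 -0.   ]]
scene tank 0.74 [192. 262.] 630 [0.435 0.217 0.047] [0.413 0.134 0.002] [0.553 0.236 0.071]
scene tank 0.58 [257. 177.] 1625 [ 0.578 -0.237  0.086] [ 0.271 -0.4    0.   ] [0.662 0.079 0.261]
scene dip_tube 0.56 [244. 174.] 192 [ 0.597 -0.188  0.101] [ 0.586 -0.224  0.063] [ 0.619 -0.143  0.143]
scene cap 0.5 [218. 192.] 112 [ 0.69  -0.149  0.024] [ 0.671 -0.165  0.003] [ 0.722 -0.123  0.043]
scene cap 0.5 [279. 206.] 162 [ 0.476 -0.19   0.028] [ 0.448 -0.272  0.001] [ 0.544 -0.166  0.044]
scene cap 0.47 [211. 213.] 171 [ 0.591 -0.022  0.027] [ 0.558 -0.059  0.002] [ 0.653 -0.009  0.044]
scene gauge_rod 0.67 [325. 215.] 269 [ 0.314 -0.24   0.015] [ 0.277 -0.292  0.001] [ 0.369 -0.21   0.018]
scene gauge_rod 0.61 [116. 245.] 571 [0.599 0.302 0.071] [ 0.582  0.124 -0.   ] [0.737 0.373 0.087]
scene cradle 0.57 [138. 249.] 886 [0.609 0.248 0.014] [0.577 0.174 0.002] [0.658 0.31  0.073]
scene cradle 0.51 [245. 172.] 220 [ 0.597 -0.19   0.1  ] [ 0.584 -0.229  0.044] [ 0.641 -0.143  0.147]
scene tray 0.58 [256. 237.] 20
[... 346 characters left out ...]
[ 0.677 -0.156  0.157]
top cap 0.53 [272. 156.] 122 [ 0.611 -0.136  0.167] [ 0.592 -0.159 -0.004] [ 0.684 -0.106  0.197]
top cap 0.44 [296. 196.] 80 [ 0.479 -0.202  0.037] [ 0.237 -0.225 -0.006] [ 0.504 -0.1    0.767]
top gauge_rod 0.52 [161. 184.] 187 [0.607 0.316 0.072] [ 0.587  0.196 -0.006] [0.654 0.386 0.097]
top cradle 0.91 [179. 184.] 378 [0.616 0.237 0.013] [ 0.582  0.178 -0.   ] [0.656 0.304 0.078]
top tray 0.54 [227. 212.] 100 [0.472 0.075 0.007] [ 0.28   0.045 -0.007] [0.497 0.091 0.636]
top tray 0.54 [164. 180.] 189 [0.613 0.286 0.072] [ 0.588  0.188 -0.009] [0.665 0.366 0.097]
top rod_handle 0.56 [162. 181.] 204 [0.612 0.292 0.073] [ 0.587  0.184 -0.009] [0.665 0.368 0.097]
0.85
```

Request:
apply_moves([
  {"delta_pos":[-1.5,-0.3,-0.6],"roll":-0.5},
  {"delta_pos":[-3,-1,-1.8],"roll":-1.5},
  {"delta_pos":[-4.5,-2,-3.6],"roll":-2.5},
  {"delta_pos":[-4.8,-3,-5.5],"roll":-3.5},
  {"delta_pos":[-4.8,-4,-7.4],"roll":-4.5},
  {"delta_pos":[-4.8,-5,-9.2],"roll":-5.5},
  {"delta_pos":[-4.8,-6,-11],"roll":-6.5},
  {"delta_pos":[-4.8,-7,-12.9],"roll":-7.5},
  {"delta_pos":[-4.8,-8,-14.8],"roll":-8.5},
  {"delta_pos":[-4.8,-9,-16.6],"roll":-9.5},
  {"delta_pos":[-4.8,-10,-18.5],"roll":-10.5},
  {"delta_pos":[-4.8,-11,-20.3],"roll":-11.2},
])

```text
time_s: 2.05
eef_pos: [0.5569, -0.13, 0.3515]
eef_rot: [0.491, 0.509, 0.491, -0.509]
wrist_force: [1.1, -0.4, -0.1]
opening: 0.997
```

```bash
cat >> h.py <<'E'
from scipy.spatial.transform import Rotation as Ro
def tool():
    o=ctrl.get_obs(); return Ro.from_quat(np.roll(o['eef_rot'],-1)).as_matrix(), np.array(o['eef_pos'])
def delta(target):
    R,p=tool(); return (R.T@(np.array(target)-p)/0.025).round(2)
E
python3 - <<'E'
from h import *
R,p=tool(); print(R.round(3))
inf=ctrl.camera_info('wrist'); im,d=snap('wrist','w1'); np.save('pics/w1_inf.npy',inf,allow_pickle=True)
snap('top','top1')
for q in ['cap','dip_tube','tank']:
    for s in ctrl.silhouettes('wrist',q)[:3]:
        r,c=np.nonzero(s['mask']&(d>0)); P=unproj(inf,np.c_[c,r],d[r,c])
        print(q,round(s['p'],2),np.round(s['at']),s['mask'].sum(),np.median(P,0).round(3),P.min(0).round(3),P.max(0).round(3))
        np.save(f'pics/w1_{q}_{int(s["at"][0])}.npy',s['mask'])
E
```

```text
[[ 0.001  0.999 -0.036]
 [-0.    -0.036 -0.999]
 [-1.     0.001  0.   ]]
cap 0.89 [353. 152.] 886 [ 0.689 -0.148  0.031] [ 0.672 -0.172 -0.001] [ 0.73  -0.124  0.043]
cap 0.86 [311. 165.] 1681 [ 0.611 -0.134  0.168] [ 0.592 -0.205 -0.001] [ 0.667 -0.105  0.188]
cap 0.85 [280.  62.] 905 [ 0.593 -0.029  0.034] [ 0.559 -0.055  0.007] [ 0.614 -0.012  0.043]
dip_tube 0.55 [294. 205.] 993 [ 0.604 -0.194  0.115] [ 0.586 -0.225 -0.   ] [ 0.626 -0.157  0.154]
tank 0.97 [294. 272.] 14678 [ 0.6   -0.284  0.115] [ 0.528 -0.406  0.   ] [ 0.668 -0.159  0.151]
```

View pics/w1.png

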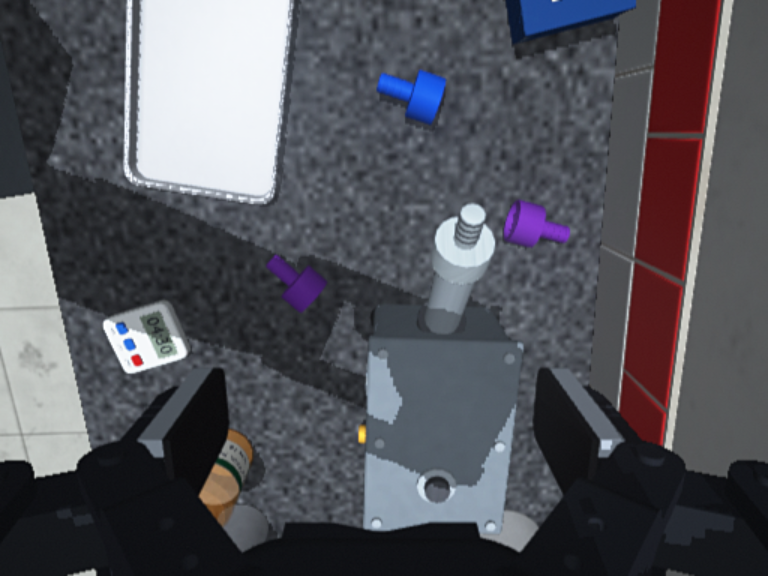

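View pics/top1.png

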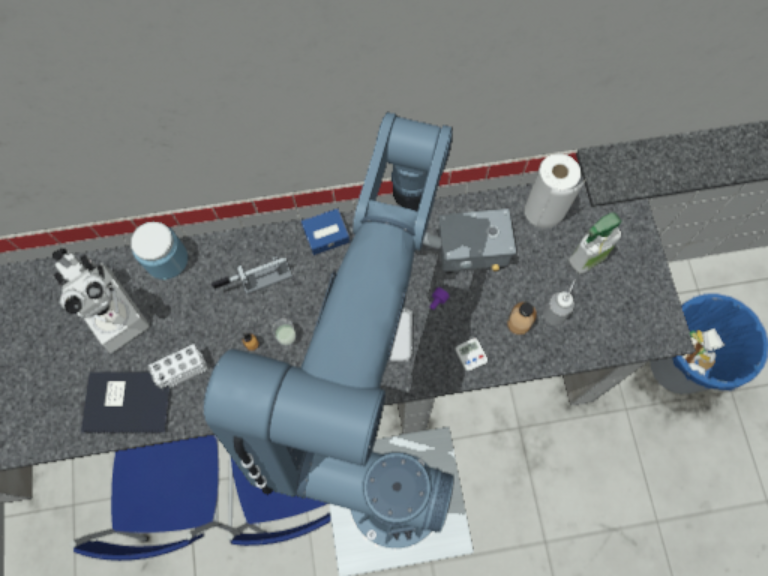

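Run:
```python
from h import *
inf=np.load('pics/w1_inf.npy',allow_pickle=True).item(); d=np.load('pics/w1_d.npy')
m=np.load('pics/w1_tank_294.npy'); r,c=np.nonzero(m&(d>0)); P=unproj(inf,np.c_[c,r],d[r,c])
T=P[abs(P[:,2]-.115)<.004]; rect=cv2.minAreaRect((T[:,:2]*1000).astype(np.float32)); print('tank rect',rect, np.median(T[:,2]))
# left/right edge fit by rows along y
for nm,sgn in(('min',0),('max',1)):
    ys=np.arange(-.36,-.22,.01);xs=[(T[abs(T[:,1]-y)<.004][:,0].max() if sgn else T[abs(T[:,1]-y)<.004][:,0].min()) for y in ys]
    print(nm,np.round(xs,3),np.degrees(np.arctan(np.polyfit(ys,xs,1)[0])))
T=np.load('pics/w1_dip_tube_294.npy'); 
import glob
# cap points
m=np.load('pics/w1_cap_311.npy'); r,c=np.nonzero(m&(d>0)); P=unproj(inf,np.c_[c,r],d[r,c])
P=P[(P[:,2]>.12)]; print(len(P),P.min(0).round(4),P.max(0).round(4))
mt=np.load('pics/w1_dip_tube_294.npy'); r,c=np.nonzero(mt&(d>0)); Q=unproj(inf,np.c_[c,r],d[r,c]); Q=Q[Q[:,2]>.06]
# model fit: params mouth xyz, yaw; points lie on cap surface/tube surface
from scipy.optimize import least_squares
def sd(s,r): # sdf of cap+knob solids combined via min
    def cyl(s,r,a,b,R):
        dx=r-R; dy=np.maximum(a-s,s-b); return np.minimum(np.maximum(dx,dy),0)+np.hypot(np.maximum(dx,0),np.maximum(dy,0))
    return np.minimum(np.minimum(cyl(s,r,-20,4,20),cyl(s,r,4,34,8)),cyl(s,r,-125,0,15))
A=np.r_[P,Q]
def res(p):
    u=np.array([-np.sin(p[3])*.70711,np.cos(p[3])*.70711,.70711]); v=(A-p[:3])*1000; s=v@u; r=np.linalg.norm(v-np.outer(s,u),axis=1); return sd(s,r)
for y0 in(-.15,0):
    f=least_squares(res,[.608,-.152,.158,y0],loss='soft_l1',f_scale=1.,x_scale=[.001,.001,.001,.01]); print(f.x.round(4),np.degrees(f.x[3]),f.cost/len(A),np.median(abs(res(f.x))))
```

```text
Traceback (most recent call last):
FileNotFoundError: [Errno 2] No such file or directory: 'pics/w1_tank_294.npy'
```

```bash
ls pics/w1*
cat > fit.py <<'E'
from h import *
import glob
from scipy.optimize import least_squares
def ld(tag,q): return np.load(sorted(glob.glob(f'pics/{tag}_{q}_*.npy'))[0])
inf=np.load('pics/w1_inf.npy',allow_pickle=True).item(); d=np.load('pics/w1_d.npy')
def pts(m): r,c=np.nonzero(m&(d>0)); return unproj(inf,np.c_[c,r],d[r,c])
P=pts(ld('w1','tank')); T=P[abs(P[:,2]-.115)<.004]
rect=cv2.minAreaRect((T[:,:2]*1000).astype(np.float32)); print('tank rect',rect, np.median(T[:,2]))
for nm,sgn in(('min',0),('max',1)):
    ys=np.arange(-.36,-.22,.01);xs=[(T[abs(T[:,1]-y)<.004][:,0].max() if sgn else T[abs(T[:,1]-y)<.004][:,0].min()) for y in ys]
    print(nm,np.round(xs,3),np.degrees(np.arctan(np.polyfit(ys,xs,1)[0])))
P=pts(np.load(glob.glob('pics/w1_cap_31*.npy')[0])); P=P[P[:,2]>.12]; Q=pts(ld('w1','dip_tube')); Q=Q[(Q[:,2]>.08)&(Q[:,1]>-.22)]
def sd(s,r):
    def cyl(s,r,a,b,R):
        dx=r-R; dy=np.maximum(a-s,s-b); return np.minimum(np.maximum(dx,dy),0)+np.hypot(np.maximum(dx,0),np.maximum(dy,0))
    return np.minimum(np.minimum(cyl(s,r,-20,4,20),cyl(s,r,4,34,8)),cyl(s,r,-125,0,15))
A=np.r_[P,Q]
def res(p):
    u=np.array([-np.sin(p[3])*.70711,np.cos(p[3])*.70711,.70711]); v=(A-p[:3])*1000; s=v@u; r=np.linalg.norm(v-np.outer(s,u),axis=1); return sd(s,r)
for y0 in(-.15,0):
    f=least_squares(res,[.608,-.152,.158,y0],loss='soft_l1',f_scale=1.,x_scale=[.001,.001,.001,.01]); print(f.x.round(4),np.degrees(f.x[3]),f.cost/len(A),np.median(abs(res(f.x))))
E
python3 fit.py
```

```text
pics/w1.png
pics/w1_cap_280.npy
pics/w1_cap_310.npy
pics/w1_cap_353.npy
pics/w1_d.npy
pics/w1_dip_tube_294.npy
pics/w1_i.npy
pics/w1_inf.npy
pics/w1_tank_293.npy
tank rect ((601.7105712890625, -290.81756591796875), (224.63848876953125, 123.89815521240234), 85.9349594116211) 0.1146096914781975
min [0.534 0.536 0.537 0.537 0.538 0.538 0.54  0.54  0.541 0.541 0.542 0.543
 0.544 0.544] 4.034268480241521
max [0.658 0.659 0.66  0.66  0.661 0.662 0.662 0.663 0.663 0.664 0.665 0.666
 0.666 0.667] 3.8655151762885347
[ 0.613  -0.1338  0.1584 -0.0771] -4.418360985447919 0.15960388242021475 0.4151206739291271
[ 0.613  -0.1338  0.1584 -0.0771] -4.418352278281947 0.15960388242445006 0.41511921108505234
```

Run:
```python
from h import *
print(tool()[1], delta([.6142,-.1176,.1637]))
```

```text
[ 0.55554196 -0.13181564  0.35104699] [ 7.49  2.33 -0.66]
```

Request:
apply_moves([
  {"delta_pos":[1,0.8,-0.2],"roll":0.2},
  {"delta_pos":[2,1.6,-0.4],"roll":0.35},
  {"delta_pos":[3,2.33,-0.66],"roll":0.35},
  {"delta_pos":[4,2.33,-0.66],"roll":0.35},
  {"delta_pos":[5,2.33,-0.66],"roll":0.35},
  {"delta_pos":[5.8,2.33,-0.66],"roll":0.35},
  {"delta_pos":[6,2.33,-0.66],"roll":0.35},
  {"delta_pos":[6,2.33,-0.66],"roll":0.35},
])

```text
time_s: 3.1
eef_pos: [0.6137, -0.119, 0.2008]
eef_rot: [-0.479, -0.519, -0.48, 0.52]
wrist_force: [0.5, -0.2, -0.4]
opening: 1.003
```

Run:
```python
from h import *
print(tool()[0].round(3),tool()[1], delta([.6142,-.1176,.1637]))
snap('wrist','w2'); snap('scene','s2')
```

```text
[[-0.001  0.997 -0.079]
 [ 0.    -0.079 -0.997]
 [-1.    -0.001 -0.   ]] [ 0.61369567 -0.11901344  0.20083313] [ 1.49  0.02 -0.06]
```

View pics/w2.png

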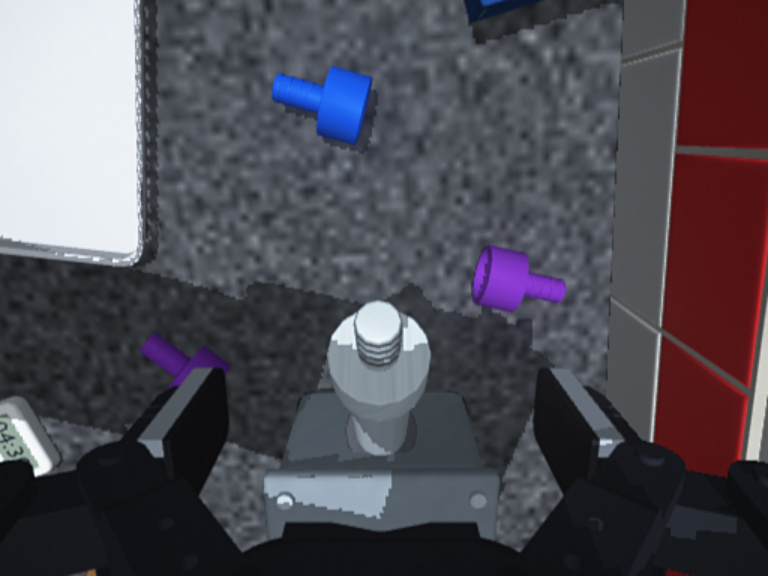

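View pics/s2.png

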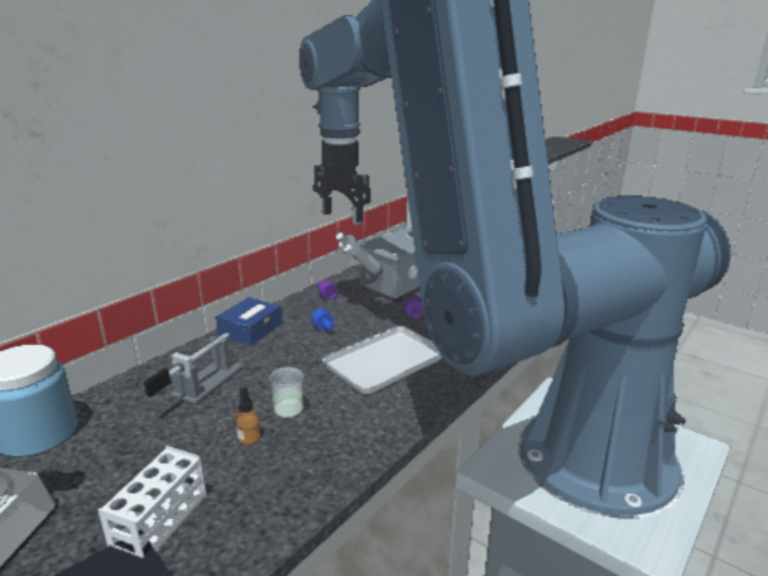

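Request:
apply_moves([
  {"delta_pos":[0.7,0,0],"roll":0},
  {"delta_pos":[1.3,0,-0.06],"roll":0},
  {"delta_pos":[1.47,0,-0.06],"roll":0},
  {"delta_pos":[1.47,0,-0.06],"roll":0},
])

```text
time_s: 3.6
eef_pos: [0.6143, -0.116, 0.1639]
eef_rot: [-0.48, -0.519, -0.481, 0.519]
wrist_force: [0.6, -0.1, 0.2]
opening: 1.002
```

Request:
apply_moves([
  {"delta_pos":[0,0,0],"roll":0},
  {"delta_pos":[0,0,0],"roll":0},
  {"delta_pos":[0,0,0],"roll":0},
  {"delta_pos":[0,0,0],"roll":0},
  {"delta_pos":[0,0,0],"roll":0},
  {"delta_pos":[0,0,0],"roll":0},
  {"delta_pos":[0,0,0],"roll":0},
  {"delta_pos":[0,0,0],"roll":0},
], hand=-1)

```text
time_s: 4.4
eef_pos: [0.6146, -0.1161, 0.1649]
eef_rot: [-0.48, -0.519, -0.481, 0.519]
wrist_force: [-3.1, 1.4, 5.5]
opening: 0.16
```

Request:
apply_moves([
  {"delta_pos":[-0.1,0,-0.1],"roll":0},
  {"delta_pos":[-0.25,0,-0.25],"roll":0},
  {"delta_pos":[-0.45,0,-0.45],"roll":0},
  {"delta_pos":[-0.65,0,-0.65],"roll":0},
  {"delta_pos":[-0.85,0,-0.85],"roll":0},
  {"delta_pos":[-1.1,0,-1.1],"roll":0},
  {"delta_pos":[-1.4,0,-1.4],"roll":0},
  {"delta_pos":[-1.7,0,-1.7],"roll":0},
  {"delta_pos":[-2,0,-2],"roll":0},
  {"delta_pos":[-2.2,0,-2.2],"roll":0},
])

```text
time_s: 5.4
eef_pos: [0.6193, -0.0605, 0.2207]
eef_rot: [0.481, 0.519, 0.48, -0.518]
wrist_force: [0.3, -0.1, -1.4]
opening: 0.161
```

Run:
```python
from h import *
snap('wrist','w3'); inf=ctrl.camera_info('scene'); im,d=ctrl.camera('scene')
print(proj(inf,tool()[1])); c=proj(inf,tool()[1])[0].astype(int)
cv2.imwrite('pics/s3.png',cv2.resize(im[max(0,c[1]-70):c[1]+80,max(0,c[0]-90):c[0]+90,::-1],None,fx=4,fy=4,interpolation=cv2.INTER_CUBIC)[:600])
```

```text
[[212.8068971  148.80887287]]
```

View pics/w3.png

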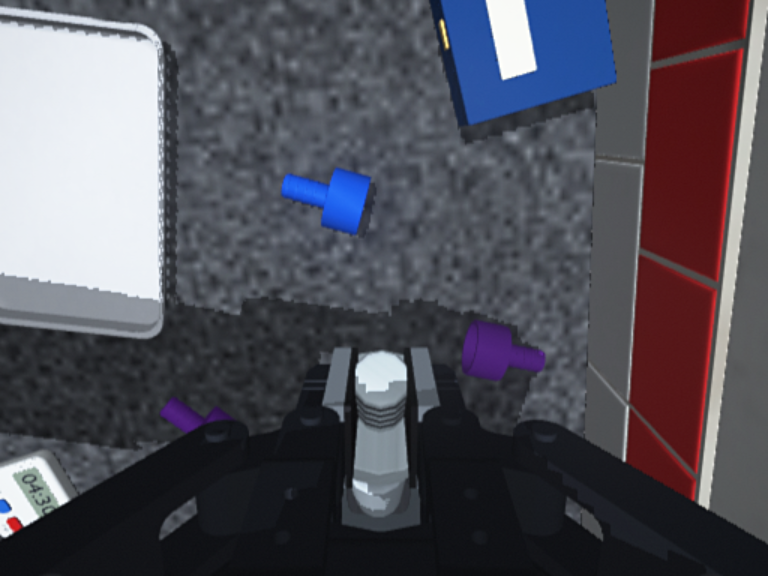

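View pics/s3.png

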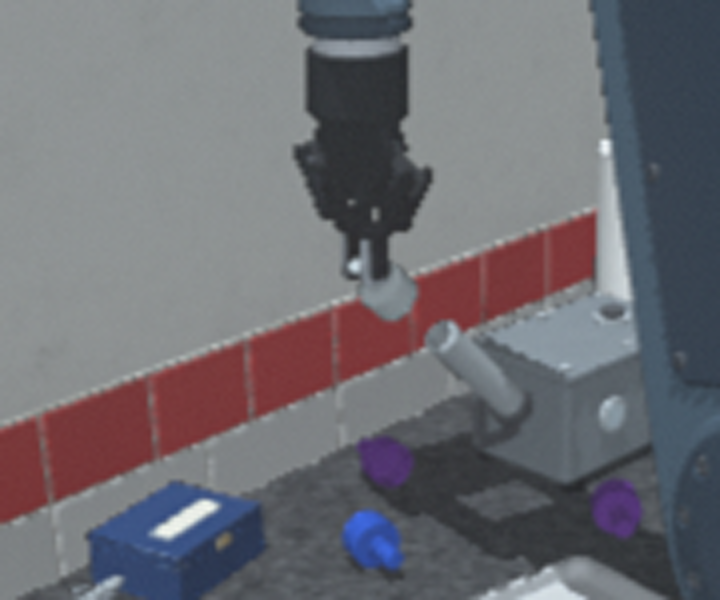

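Run:
```python
from h import *
i=ctrl.camera_info('scene'); d=np.load('pics/scene0_d.npy'); im=np.load('pics/scene0_i.npy')
r,c=np.mgrid[0:384,0:512]; P=unproj(i,np.c_[c.ravel(),r.ravel()],d.ravel()); I=im.reshape(-1,3).astype(int)
k=(d.ravel()>0)&(P[:,0]>.3)&(P[:,0]<.53)&(P[:,1]>-.14)&(P[:,1]<.12)&(P[:,2]<.03)&(I.min(1)>120)
print(cv2.minAreaRect((P[k][:,:2]*1000).astype(np.float32)),k.sum())
h=k&(P[:,2]>.012);print(cv2.minAreaRect((P[h][:,:2]*1000).astype(np.float32)))
print(delta([.42,-.05,.16]))
```

```text
((412.3856506347656, -8.658859252929688), (208.48927307128906, 139.2714385986328), 78.61743927001953) 1937
((412.3856506347656, -8.658859252929688), (208.48927307128906, 139.2714385986328), 78.61743927001953)
[ 2.42 -8.    0.18]
```

Run:
```python
from h import *
print(delta([.414,-.019,.15]),delta([.414,-.019,.0385]))
```

```text
[ 2.82 -8.33 -1.04] [ 7.28 -8.34 -1.04]
```

Request:
apply_moves([
  {"delta_pos":[0,-0.5,-0.1],"roll":0},
  {"delta_pos":[0,-1.5,-0.3],"roll":0},
  {"delta_pos":[0.3,-2.7,-0.5],"roll":0},
  {"delta_pos":[0.8,-4,-0.7],"roll":0},
  {"delta_pos":[1.4,-5.3,-0.9],"roll":0},
  {"delta_pos":[2.0,-6.6,-1.04],"roll":0},
  {"delta_pos":[2.8,-7.6,-1.04],"roll":0},
  {"delta_pos":[3.6,-8.34,-1.04],"roll":0},
  {"delta_pos":[4.6,-8.34,-1.04],"roll":0},
  {"delta_pos":[5.6,-8.34,-1.04],"roll":0},
  {"delta_pos":[6.2,-8.34,-1.04],"roll":0},
  {"delta_pos":[6.4,-8.34,-1.04],"roll":0},
])

```text
time_s: 6.7
eef_pos: [0.4116, -0.0192, 0.0579]
eef_rot: [-0.479, -0.518, -0.481, 0.519]
wrist_force: [-0.1, 0.3, -1.4]
opening: 0.159
```

Request:
apply_moves([
  {"delta_pos":[0.4,0,0],"roll":0},
  {"delta_pos":[0.65,0,0],"roll":0},
  {"delta_pos":[0.75,0,0],"roll":0},
  {"delta_pos":[0.85,0,0],"roll":0},
  {"delta_pos":[0.85,0,0],"roll":0},
])

```text
time_s: 7.2
eef_pos: [0.4131, -0.0194, 0.0383]
eef_rot: [0.48, 0.519, 0.48, -0.519]
wrist_force: [-2.2, -0.4, -0.9]
opening: 0.164
```

Run:
```python
from h import *
snap('wrist','w4'); inf=ctrl.camera_info('scene'); im,d=ctrl.camera('scene')
print(proj(inf,tool()[1]),ctrl.get_obs()['wrist_force']); c=proj(inf,tool()[1])[0].astype(int)
cv2.imwrite('pics/s4.png',cv2.resize(im[max(0,c[1]-70):c[1]+80,max(0,c[0]-90):c[0]+90,::-1],None,fx=4,fy=4,interpolation=cv2.INTER_CUBIC)[:600])
```

```text
[[257.80394805 228.10420175]] [-0.19815615  0.25922753 -0.30207244]
```

View pics/s4.png

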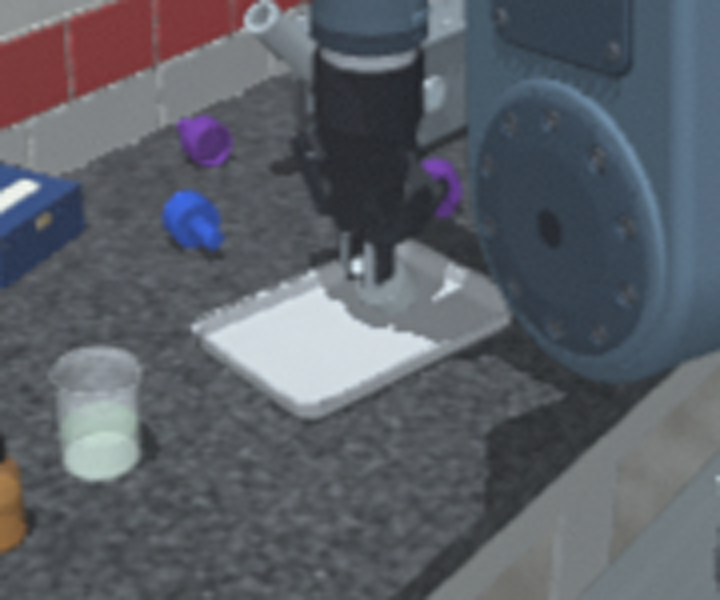

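Request:
apply_moves([
  {"delta_pos":[0.05,0,0],"roll":0},
  {"delta_pos":[0.05,0,0],"roll":0},
  {"delta_pos":[0.05,0,0],"roll":0},
  {"delta_pos":[0.05,0,0],"roll":0},
  {"delta_pos":[-0.5,0,0],"roll":0},
  {"delta_pos":[-1.5,0,0],"roll":0},
  {"delta_pos":[-3,0,0],"roll":0},
  {"delta_pos":[-5,0,0],"roll":0},
  {"delta_pos":[-6.5,0,0],"roll":0},
  {"delta_pos":[-6.5,0,0],"roll":0},
], hand=0)

```text
time_s: 8.3
eef_pos: [0.4166, -0.0206, 0.2066]
eef_rot: [0.484, 0.521, 0.477, -0.517]
wrist_force: [0.5, -0.5, -0.3]
opening: 0.5
```

Run:
```python
from h import *
snap('wrist','w5'); inf=ctrl.camera_info('wrist')
im,d=snap('wrist','w5b')
for s in ctrl.silhouettes('wrist','cap')[:4]:
    r,c=np.nonzero(s['mask']&(d>0)); P=unproj(inf,np.c_[c,r],d[r,c]); print(s['p'],s['at'],np.median(P,0),P.min(0),P.max(0))
```

```text
0.82 [441.0, 159.8] [ 0.59114585 -0.02718551  0.03030933] [ 5.57596684e-01 -5.52262137e-02 -4.99690061e-04] [ 0.6384525  -0.01090117  0.04194134]
0.73 [304.6, 306.6] [ 0.46002737 -0.17871615  0.02659605] [ 4.36135624e-01 -2.11434855e-01 -3.20188915e-04] [ 0.47057078 -0.03225188  0.24420305]
0.59 [251.0, 145.3] [ 0.41658655 -0.0004467   0.03622162] [ 3.92327786e-01 -2.57077678e-02 -2.11909354e-04] [0.43625914 0.03236825 0.04788083]
0.57 [505.1, 259.3] [ 0.68153919 -0.15213158  0.00676337] [ 0.67207783 -0.16237498  0.00198575] [ 0.69164947 -0.1271155   0.03148978]
```

View pics/w5.png

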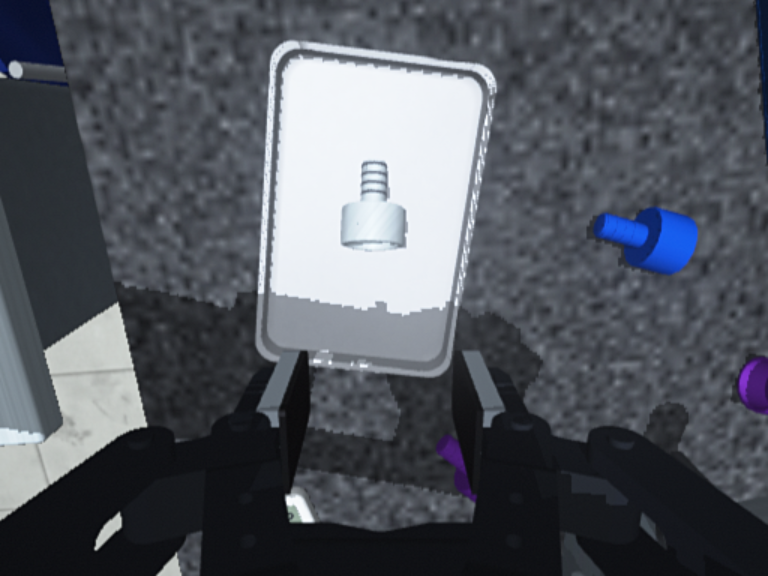

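Run:
```python
from h import *
print(delta([.60,.27,.30]), tool()[0].round(3))
```

```text
[ -4.     6.58 -12.11] [[-0.001  0.997 -0.077]
 [ 0.    -0.077 -0.997]
 [-1.    -0.001 -0.   ]]
```

Request:
apply_moves([
  {"delta_pos":[-1,0.3,-0.6],"roll":0},
  {"delta_pos":[-2,1,-1.8],"roll":0},
  {"delta_pos":[-3,1.8,-3.2],"roll":0},
  {"delta_pos":[-4,2.6,-4.8],"roll":0},
  {"delta_pos":[-4,3.4,-6.4],"roll":0},
  {"delta_pos":[-4,4.3,-8],"roll":0},
  {"delta_pos":[-4,5.2,-9.6],"roll":0},
  {"delta_pos":[-4,6,-11],"roll":0},
  {"delta_pos":[-4,6.4,-11.8],"roll":0},
  {"delta_pos":[-4,6.58,-12.1],"roll":0},
  {"delta_pos":[-4,6.58,-12.1],"roll":0},
], hand=1)

```text
time_s: 9.55
eef_pos: [0.5997, 0.2699, 0.298]
eef_rot: [-0.48, -0.517, -0.481, 0.52]
wrist_force: [-0.7, -0.3, 0.3]
opening: 0.999
```

Run:
```python
from h import *
inf=ctrl.camera_info('wrist'); im,d=snap('wrist','w6'); np.save('pics/w6_inf.npy',inf,allow_pickle=True)
for q in ['gauge_rod','rod_handle','cradle']:
  for s in ctrl.silhouettes('wrist',q)[:2]:
    r,c=np.nonzero(s['mask']&(d>0)); P=unproj(inf,np.c_[c,r],d[r,c]); print(q,s['p'],s['at'],s['mask'].sum(),np.median(P,0),P.min(0),P.max(0)); np.save(f'pics/w6_{q}_{int(s["at"][0])}.npy',s['mask'])
print(tool()[1])
```

```text
gauge_rod 0.67 [263.6, 134.1] 1973 [0.60824399 0.29363972 0.07220078] [ 0.58044098  0.15337506 -0.00099169] [0.63495689 0.37893412 0.08641984]
cradle 0.77 [273.4, 168.5] 3070 [0.62182827 0.23815315 0.0107405 ] [ 0.5778841   0.17079505 -0.00092952] [0.65991731 0.31004321 0.08421264]
cradle 0.18 [262.6, 131.9] 2234 [0.60764752 0.29481777 0.07173903] [ 0.58044098  0.15337506 -0.00175212] [0.64011828 0.37932747 0.08641984]
[0.59987774 0.26837796 0.30060257]
```

View pics/w6.png

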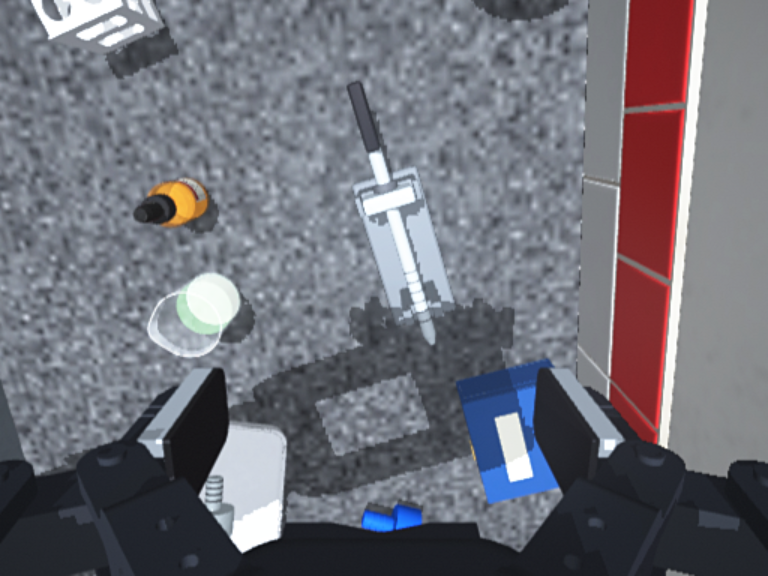

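Run:
```python
from h import *
import glob
inf=np.load('pics/w6_inf.npy',allow_pickle=True).item(); d=np.load('pics/w6_d.npy')
m=np.load(glob.glob('pics/w6_gauge_rod_*.npy')[0]); r,c=np.nonzero(m&(d>0)); P=unproj(inf,np.c_[c,r],d[r,c]); P=P[P[:,2]>.05]
from scipy.optimize import least_squares
def box(v,lo,hi):
    q=np.maximum(lo-v,v-hi); return np.linalg.norm(np.maximum(q,0),axis=1)+np.minimum(q.max(1),0)
def cyl(v,a,b,R):
    q=np.c_[np.hypot(v[:,0],v[:,2])-R,np.maximum(a-v[:,1],v[:,1]-b)]; return np.linalg.norm(np.maximum(q,0),axis=1)+np.minimum(q.max(1),0)
def loc(p,A):
    R=Ro.from_euler('zx',[p[3],p[4]]).as_matrix(); return (A-p[:3])@R*1000
def res(p):
    v=loc(p,P); return np.minimum.reduce([box(v,[-18,0,-18],[18,11,18]),box(v,[-5,40,-14],[5,86,14]),cyl(v,-112,45,5)])
best=None
for y0 in(.15,.3):
  for yy in(.25,.27,.29):
    f=least_squares(res,[.61,yy,.066,y0,0],loss='soft_l1',f_scale=1,x_scale=[.001,.001,.001,.01,.01])
    if best is None or f.cost<best.cost: best=f
p=best.x; print(p.round(4),np.degrees(p[3:]),best.cost/len(P)); np.save('rod.npy',p)
R=Ro.from_euler('zx',p[3:]).as_matrix()
H=p[:3]+R@[0,.063,0]; tip=p[:3]+R@[0,-.112,0]; print('handle',H,'tip',tip); print(proj(inf,[H,tip,p[:3]])*1.5)
Rt,_=tool(); print('jaw yaw',np.degrees(np.arctan2(Rt[1,1],Rt[0,1])),'cradle yaw',np.degrees(p[3]))
K=P[loc(p,P)[:,1]>42]; print('handle top z',np.percentile(K[:,2],[5,50,95]), K.min(0),K.max(0))
```

```text
[ 6.082e-01  2.883e-01  6.650e-02  2.224e-01 -1.000e-04] [ 1.27438683e+01 -6.97632046e-03] 0.24579420768435134
handle [0.59429977 0.34971388 0.06653591] tip [0.63290356 0.17902485 0.0665567 ]
[[363.24542315 117.02741595]
 [431.47365109 342.76684091]
 [389.76938493 204.78440542]]
jaw yaw -4.466530112041471 cradle yaw 12.743868346224039
handle top z [0.07879853 0.08034403 0.08167201] [0.58526807 0.32890202 0.07792582] [0.60323276 0.37198889 0.08294063]
```

Run:
```python
from h import *
print(delta([.5943,.3497,.15]),delta([.5943,.3497,.048]))
```

```text
[ 6.02 -0.47 -3.23] [10.1  -0.47 -3.23]
```

Request:
apply_moves([
  {"delta_pos":[0.5,-0.1,-0.6],"roll":-0.5},
  {"delta_pos":[1.2,-0.2,-1.5],"roll":-1.2},
  {"delta_pos":[2.2,-0.47,-2.5],"roll":-2.2},
  {"delta_pos":[3.4,-0.47,-3.23],"roll":-2.87},
  {"delta_pos":[4.6,-0.47,-3.23],"roll":-2.87},
  {"delta_pos":[5.6,-0.47,-3.23],"roll":-2.87},
  {"delta_pos":[6,-0.47,-3.23],"roll":-2.87},
  {"delta_pos":[6,-0.47,-3.23],"roll":-2.87},
  {"delta_pos":[6,-0.47,-3.23],"roll":-2.87},
])

```text
time_s: 10.65
eef_pos: [0.5953, 0.3512, 0.152]
eef_rot: [0.553, 0.441, 0.553, -0.44]
wrist_force: [0.8, 0.3, -0.1]
opening: 1.005
```

Run:
```python
from h import *
Rt,p=tool(); print('jaw yaw',np.degrees(np.arctan2(Rt[1,1],Rt[0,1])),p,delta([.5943,.3497,.048]))
snap('wrist','w7')
```

```text
jaw yaw 12.847485320541546 [0.59531694 0.35123616 0.15202249] [ 4.16 -0.06  0.05]
```

View pics/w7.png

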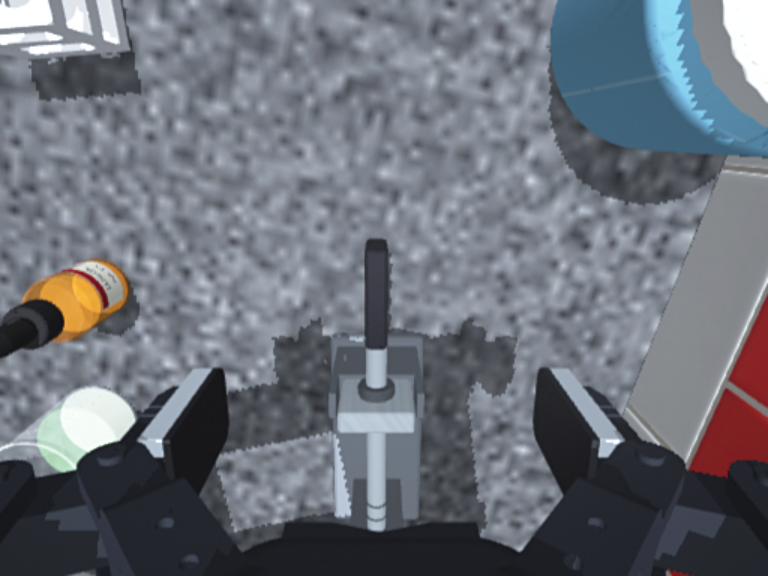

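Request:
apply_moves([
  {"delta_pos":[0.8,0,0],"roll":0},
  {"delta_pos":[1.8,0,0],"roll":0},
  {"delta_pos":[2.8,0,0],"roll":0},
  {"delta_pos":[3.6,0,0],"roll":0},
  {"delta_pos":[4,0,0],"roll":0},
  {"delta_pos":[4.12,0,0],"roll":0},
  {"delta_pos":[4.12,0,0],"roll":0},
])

```text
time_s: 11.4
eef_pos: [0.5955, 0.3512, 0.0489]
eef_rot: [0.553, 0.442, 0.552, -0.441]
wrist_force: [-0.0, 0.8, -0.3]
opening: 1.001
```

Request:
apply_moves([
  {"delta_pos":[0,0,0],"roll":0},
  {"delta_pos":[0,0,0],"roll":0},
  {"delta_pos":[0,0,0],"roll":0},
  {"delta_pos":[0,0,0],"roll":0},
  {"delta_pos":[0,0,0],"roll":0},
  {"delta_pos":[0,0,0],"roll":0},
  {"delta_pos":[0,0,0],"roll":0},
  {"delta_pos":[0,0,0],"roll":0},
], hand=-1)

```text
time_s: 12.2
eef_pos: [0.5949, 0.351, 0.048]
eef_rot: [0.553, 0.441, 0.553, -0.441]
wrist_force: [-0.6, -0.6, 2.1]
opening: 0.106
```

Request:
apply_moves([
  {"delta_pos":[-0.2,0,0],"roll":0},
  {"delta_pos":[-0.5,0,0],"roll":0},
  {"delta_pos":[-0.9,0,0],"roll":0},
  {"delta_pos":[-1.4,0,0],"roll":0},
  {"delta_pos":[-2,0,0],"roll":0},
  {"delta_pos":[-3,0,0],"roll":0},
  {"delta_pos":[-4,0,0],"roll":0},
  {"delta_pos":[-5,0,0],"roll":0},
  {"delta_pos":[-5.6,0,0],"roll":0},
  {"delta_pos":[-5.6,0,0],"roll":0},
])

```text
time_s: 13.2
eef_pos: [0.5965, 0.3517, 0.192]
eef_rot: [0.554, 0.443, 0.552, -0.439]
wrist_force: [0.7, 0.5, -0.9]
opening: 0.106
```

```bash
cat > see.py <<'E'
import sys
from h import *
t=sys.argv[1]; 
inf=ctrl.camera_info('scene'); im,d=ctrl.camera('scene')
c=proj(inf,tool()[1])[0].astype(int); r0=max(0,c[1]-60);c0=max(0,c[0]-100)
cv2.imwrite(f'pics/s{t}.png',cv2.resize(im[r0:r0+150,c0:c0+200,::-1],None,fx=4,fy=4,interpolation=cv2.INTER_CUBIC))
if len(sys.argv)>2: snap('wrist','w'+t)
o=ctrl.get_obs(); print(np.round(o['eef_pos'],4),np.round(o['wrist_force'],2),np.round(o['torque'],3),o['opening'],o['time_s'])
Rt,p=tool(); print('jaw yaw',np.degrees(np.arctan2(Rt[1,1],Rt[0,1])))
E
python3 see.py 8 1
```

```text
[0.5946 0.3509 0.1876] [-1.09  0.22 -1.68] [ 0.119  0.074 -0.017] 0.1057157275161201 13.3
jaw yaw 12.820405018741004
```

View pics/s8.png

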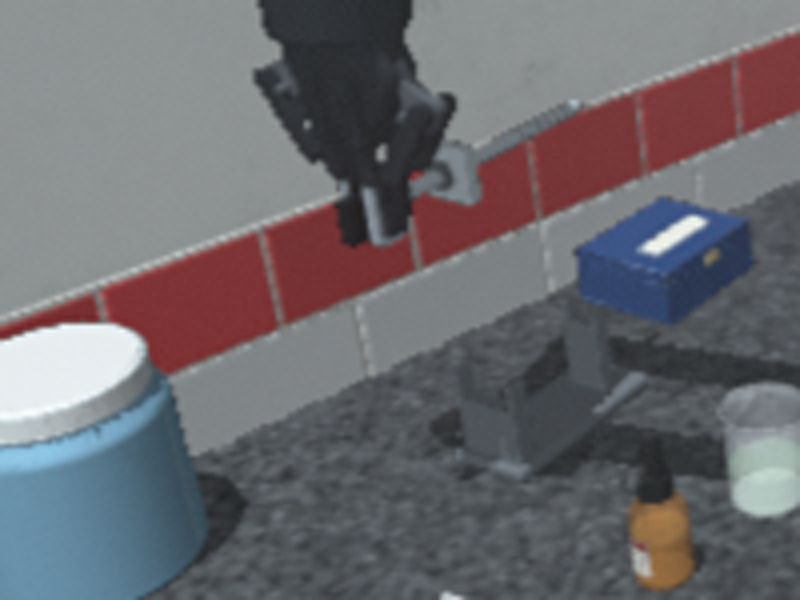

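View pics/w8.png

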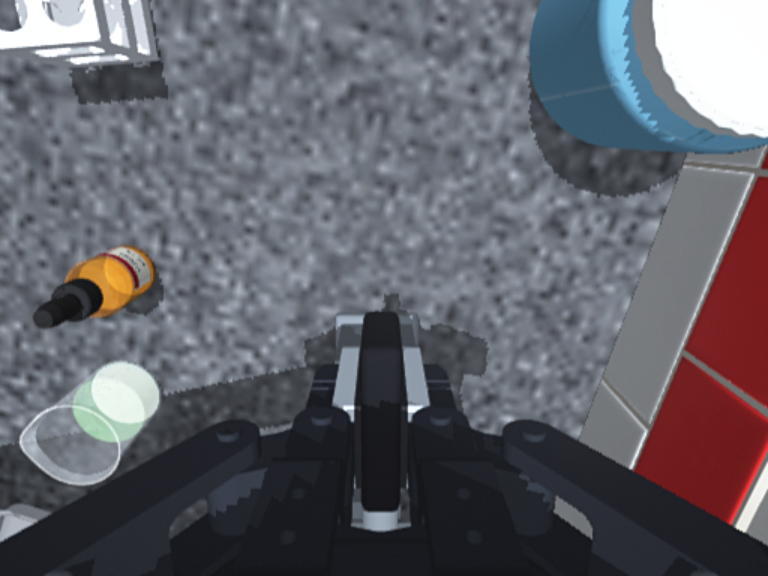

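Run:
```python
from h import *
print(delta([.6284,.076,.16]))
```

```text
[ 1.1  -1.12 11.02]
```

Request:
apply_moves([
  {"delta_pos":[0,-0.05,0.4],"roll":0.1},
  {"delta_pos":[0,-0.15,1.2],"roll":0.4},
  {"delta_pos":[0,-0.25,2.2],"roll":0.8},
  {"delta_pos":[0,-0.4,3.4],"roll":1.2},
  {"delta_pos":[0,-0.5,4.6],"roll":1.6},
  {"delta_pos":[0,-0.6,5.8],"roll":2.0},
  {"delta_pos":[0,-0.7,7],"roll":2.4},
  {"delta_pos":[0.3,-0.85,8.2],"roll":2.84},
  {"delta_pos":[0.6,-0.95,9.4],"roll":2.84},
  {"delta_pos":[0.9,-1.05,10.3],"roll":2.84},
  {"delta_pos":[1.1,-1.12,10.8],"roll":2.84},
  {"delta_pos":[1.1,-1.12,11],"roll":2.84},
])

```text
time_s: 14.5
eef_pos: [0.6274, 0.0744, 0.1587]
eef_rot: [-0.48, -0.518, -0.481, 0.52]
wrist_force: [-0.3, 0.5, -1.3]
opening: 0.109
```

Request:
apply_moves([
  {"delta_pos":[0,0,0],"roll":0},
  {"delta_pos":[0,0,0],"roll":0},
])

```text
time_s: 14.7
eef_pos: [0.6285, 0.0773, 0.1606]
eef_rot: [0.481, 0.518, 0.481, -0.518]
wrist_force: [0.2, 0.5, -0.8]
opening: 0.11
```

```bash
python3 see.py 9 1
```

```text
[0.6286 0.0777 0.1607] [ 0.18 -0.67 -1.14] [0.124 0.063 0.004] 0.10312875275792356 14.8
jaw yaw -4.14698715585419
```

View pics/s9.png

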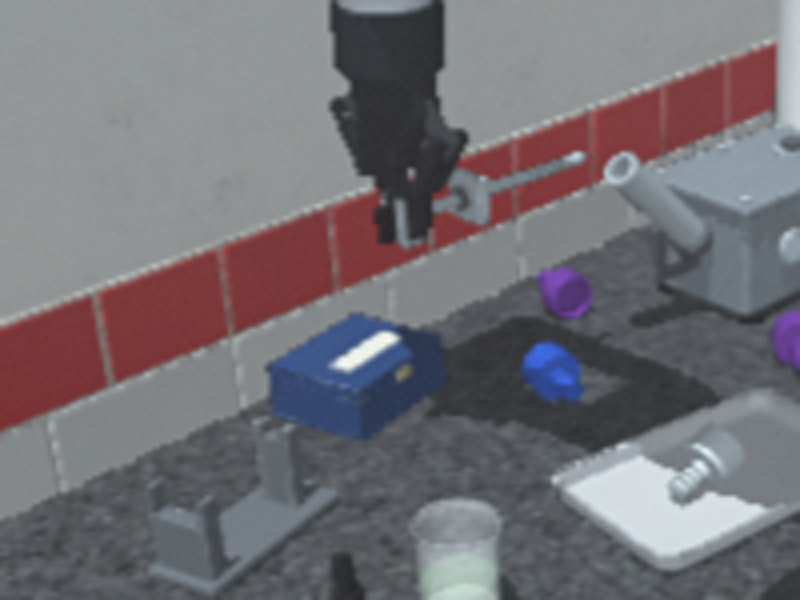

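View pics/w9.png

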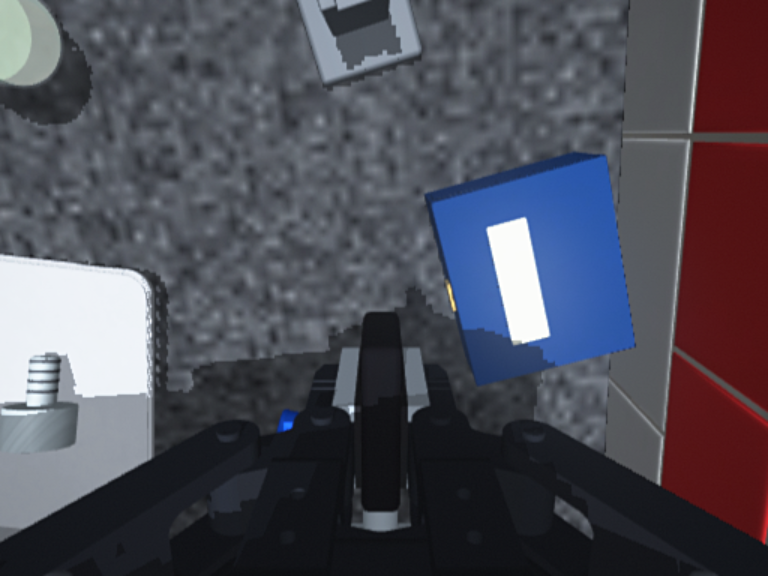

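```bash
cat > tip.py <<'E'
from h import *
inf=ctrl.camera_info('scene'); im,d=ctrl.camera('scene'); R,p=tool()
c=proj(inf,p)[0].astype(int); r0=max(0,c[1]-60);c0=max(0,c[0]-100); off=np.array([c0,r0])
v=np.array([.073,.997,0]); G=p+[0,0,.0187]; M=np.array([.613,-.1338,.1584])
for nm,X in (('G',G),('tip level',G-.175*v),('mouth',M)): print(nm,X.round(4),((proj(inf,X)[0]-off)*4).round(1))
for s in ctrl.silhouettes('scene','gauge_rod')[:3]:
    m=s['mask']; r,cc=np.nonzero(m&(d>0)); P=unproj(inf,np.c_[cc,r],d[r,cc]); w=(P-G)
    k=(np.linalg.norm(w[:,:2],axis=1)<.25)&(abs(w[:,2])<.2); P=P[k]; print(s['p'],s['at'],k.sum())
    if k.sum()<20: continue
    a=(P-G)@(-v)*1000; z=(P[:,2]-G[2])*1000; lat=(P-G)@np.array([.997,-.073,0])*1000
    for lo in range(60,185,10):
        q=(a>=lo)&(a<lo+10); 
        if q.sum(): print(lo,q.sum(),'z',np.median(z[q]).round(1),'lat',np.median(lat[q]).round(1))
E
python3 tip.py
```

```text
G [0.6285 0.0777 0.1794] [400.4 217.5]
tip level [ 0.6158 -0.0968  0.1794] [581.1 155. ]
mouth [ 0.613  -0.1338  0.1584] [615.7 167.9]
0.6 [195.9, 168.0] 246
60 13 z 9.2 lat -15.8
70 4 z 1.1 lat -4.4
80 8 z 3.3 lat -3.5
90 8 z 4.5 lat -5.7
100 8 z 3.1 lat -5.1
110 8 z 3.9 lat -4.9
120 8 z 3.5 lat -3.6
130 4 z 2.3 lat -3.7
140 9 z 2.8 lat -2.8
150 9 z 2.6 lat -2.7
160 3 z 3.9 lat -2.9
0.35 [160.3, 281.5] 15
```

Run:
```python
from h import *
inf=ctrl.camera_info('scene'); im,d=ctrl.camera('scene')
M=np.array([.613,-.1338,.1584]); v=np.array([.073,.997,0]);u=(v+[0,0,1])/2**.5; n=(np.array([0,0,1])-v)/2**.5; e=np.array([.997,-.073,0])
c=proj(inf,M)[0]; o=(c-[30,20]).astype(int); Z=12
I=cv2.resize(im[o[1]:o[1]+45,o[0]:o[0]+60,::-1],None,fx=Z,fy=Z,interpolation=cv2.INTER_NEAREST)
t=np.linspace(0,2*np.pi,60)
for rad,col in((.015,(0,255,0)),(.010,(0,0,255))):
    q=(proj(inf,M+rad*(np.outer(np.cos(t),e)+np.outer(np.sin(t),n)))-o+.5)*Z
    cv2.polylines(I,[q.astype(np.int32)],True,col,1)
cv2.imwrite('pics/mouth.png',I)
dt=d[o[1]:o[1]+45,o[0]:o[0]+60]
# rim points
r,cc=np.mgrid[0:45,0:60]; P=unproj(inf,np.c_[cc.ravel()+o[0],r.ravel()+o[1]],dt.ravel()); w=(P-M)*1000
k=(dt.ravel()>0)&(np.linalg.norm(w,axis=1)<25); print(np.c_[(w@u)[k],(w@n)[k],(w@e)[k]].round(1)[:80])
```

```text
[[  1.   12.4   7.7]
 [  2.3  13.1   2.6]
 [ -1.   15.2   1.9]
 [  2.8  15.1  -5.6]
 [  0.7   8.3   9.6]
 [ -2.   10.2   8.3]
 [ -2.   11.2   4.4]
 [  1.4  11.3  -2.6]
 [  2.2  12.1  -7.3]
 [  3.4  12.8 -12.1]
 [  1.3   3.8  10.6]
 [ -2.7   6.1  10.6]
 [ -0.9   6.6   5. ]
 [ -6.2   9.3   6.2]
 [ -2.8   9.4  -0.9]
 [  0.5   9.4  -7.8]
 [  3.1   9.7 -14.1]
 [ -1.7  12.3 -13.3]
 [  1.8  -0.6  11.8]
 [  0.1   0.9   9.5]
 [ -6.    3.9  11.5]
 [ -4.9   4.6   6.6]
 [-13.2   8.2  10.7]
 [ -8.4   7.9   2.2]
 [  0.1   6.4  -9.7]
 [  1.2   7.1 -14.5]
 [ -3.6   9.7 -13.7]
 [-12.4  13.4  -9.3]
 [ -0.4  -3.2  11.7]
 [ -2.9  -1.4  10.1]
 [ -3.7  -0.    7. ]
 [ -7.1   2.1   6.4]
 [-11.1   4.4   6.4]
 [-13.4   6.2   4.7]
 [ -0.1   3.3 -11.7]
 [ -0.8   4.6 -14.8]
 [ -5.8   7.2 -13.9]
 [ -9.5   9.4 -14.3]
 [-17.7  12.9 -10.5]
 [  1.7  -7.    7.3]
 [ -0.5  -5.2   5.6]
 [ -8.5  -1.8   9.4]
 [-12.5   0.5   9.3]
 [-14.1   2.1   7. ]
 [ -0.6  -0.8  -9.6]
 [  1.9  -0.5 -15.8]
 [ -0.1   1.2 -17.6]
 [ -9.7   5.2 -12.5]
 [-12.2   7.  -14. ]
 [-19.7  10.3 -10.8]
 [  1.4 -10.    5.4]
 [ -0.7  -8.3   3.6]
 [ -8.   -5.1   6.7]
 [-14.3  -2.2   8.8]
 [  2.3  -5.9 -10.7]
 [  3.4  -5.1 -15.5]
 [ -2.4  -2.3 -13.9]
 [ -3.4  -1.  -16.8]
 [ -7.7   1.4 -16.5]
 [-16.5   5.1 -12.2]
 [-17.8   6.6 -14.7]
 [  5.8 -13.3  -4.9]
 [ -1.2 -10.2  -2. ]
 [  1.3  -9.8  -8.2]
 [  3.   -9.2 -13.6]
 [  1.2  -7.6 -15.7]
 [ -5.1  -4.7 -13.5]
 [ -6.6  -3.2 -15.9]
 [ -9.3  -1.3 -17.2]
 [-16.4   1.9 -14.5]
 [ -5.3 -12.2  -0.3]
 [ -2.3 -11.9  -7. ]
 [ -2.3 -10.8 -10.8]
 [ -2.7  -9.6 -14.2]
 [ -4.8  -7.9 -16. ]
 [-11.2  -5.  -13.9]
 [-15.2  -2.7 -14. ]
 [-19.3  -0.4 -14. ]
 [-12.4 -12.3   0.3]
 [ -7.1 -12.6  -8.5]]
```

View pics/mouth.png

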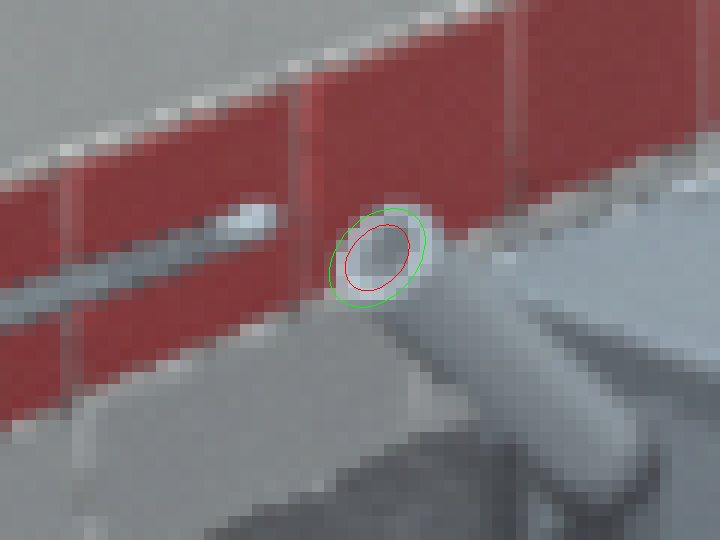

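Run:
```python
from h import *
print(tool()[1],delta([.6247,.0325,.1403]))
```

```text
[0.62850817 0.07749465 0.16057133] [ 0.81 -0.02  1.81]
```

Request:
apply_moves([
  {"delta_pos":[0.4,-0.03,0],"roll":0},
  {"delta_pos":[0.81,-0.03,0],"roll":0},
  {"delta_pos":[0.81,-0.03,0.3],"roll":0},
  {"delta_pos":[0.81,-0.03,0.7],"roll":0},
  {"delta_pos":[0.81,-0.03,1.1],"roll":0},
  {"delta_pos":[0.81,-0.03,1.4],"roll":0},
  {"delta_pos":[0.81,-0.03,1.6],"roll":0},
  {"delta_pos":[0.81,-0.03,1.7],"roll":0},
  {"delta_pos":[0.81,-0.03,1.75],"roll":0},
])

```text
time_s: 15.85
eef_pos: [0.6246, 0.0326, 0.1402]
eef_rot: [0.481, 0.518, 0.481, -0.518]
wrist_force: [-0.4, 0.2, -1.7]
opening: 0.109
```

```bash
python3 see.py 10; python3 tip.py
```

```text
[0.6246 0.0327 0.1402] [-0.01 -0.96 -1.36] [ 0.165 -0.002 -0.028] 0.10602535008830972 15.9
jaw yaw -4.234298280811422
G [0.6245 0.033  0.1588] [400.8 218.5]
tip level [ 0.6118 -0.1415  0.1588] [571.2 157.1]
mouth [ 0.613  -0.1338  0.1584] [563.7 159.9]
0.7 [206.3, 168.3] 187
60 5 z 10.8 lat -17.7
70 1 z 0.1 lat -5.5
80 11 z 3.7 lat -2.8
90 5 z 3.1 lat -4.2
100 6 z 3.2 lat -4.2
110 5 z 3.2 lat -4.6
120 7 z 4.0 lat -3.2
130 7 z 3.4 lat -4.6
140 7 z 3.8 lat -4.9
150 7 z 4.9 lat -3.8
160 2 z 3.5 lat -3.9
```

View pics/s10.png

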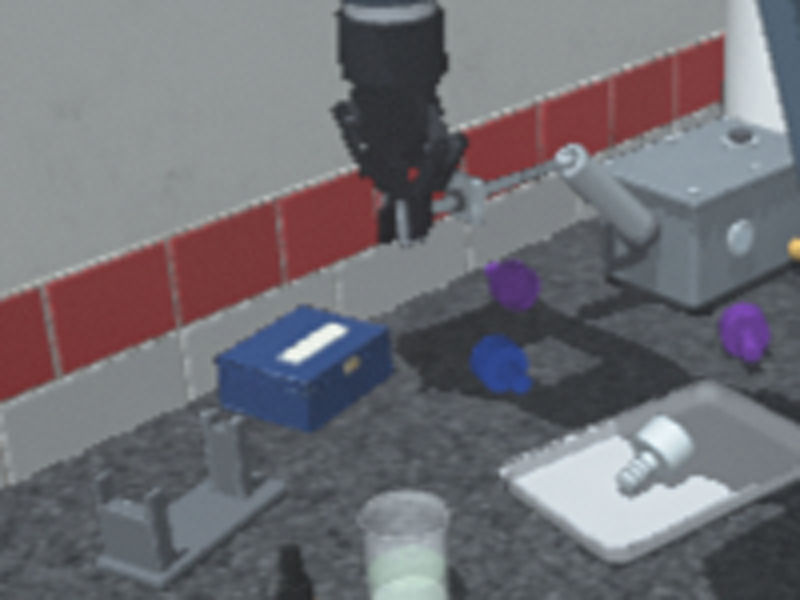

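Request:
apply_moves([
  {"delta_pos":[0,0,0.16],"roll":0},
  {"delta_pos":[-0.28,0,0.21],"roll":0},
  {"delta_pos":[-0.56,0,0.26],"roll":0},
  {"delta_pos":[-0.83,0,0.34],"roll":0},
  {"delta_pos":[-1.1,0,0.42],"roll":0},
  {"delta_pos":[-1.1,0,0.42],"roll":0},
])

```text
time_s: 16.6
eef_pos: [0.6244, 0.0224, 0.1692]
eef_rot: [0.482, 0.519, 0.481, -0.518]
wrist_force: [0.1, 3.2, -2.1]
opening: 0.109
```

```bash
python3 see.py 11
```

```text
[0.6242 0.0223 0.1685] [ 0.47  1.52 -1.73] [ 0.724 -0.024  0.008] 0.1069660060256741 16.65
jaw yaw -4.220667289143211
```

View pics/s11.png

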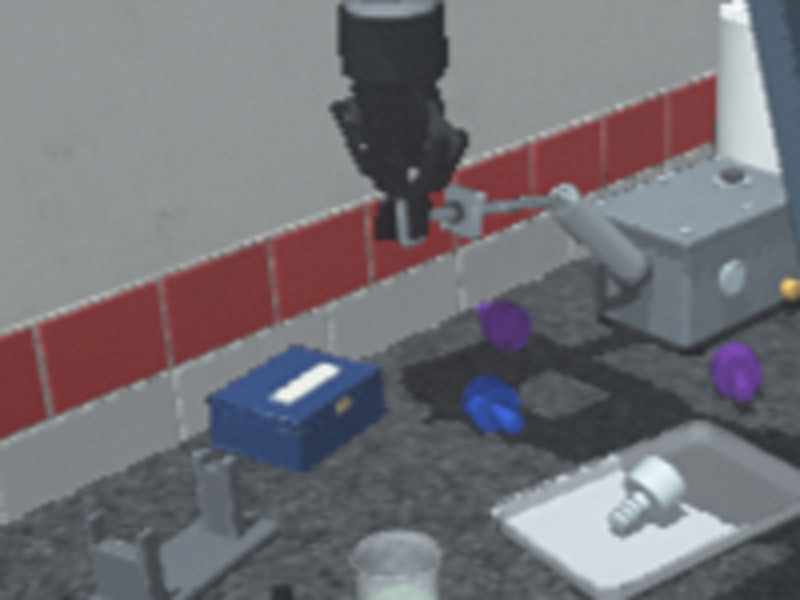

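Request:
apply_moves([
  {"delta_pos":[-0.27,0,0.1],"roll":0},
  {"delta_pos":[-0.53,0,0.19],"roll":0},
  {"delta_pos":[-0.78,0,0.31],"roll":0},
  {"delta_pos":[-1.02,0,0.43],"roll":0},
  {"delta_pos":[-1.26,0,0.57],"roll":0},
  {"delta_pos":[-1.49,0,0.71],"roll":0},
  {"delta_pos":[-1.71,0,0.87],"roll":0},
  {"delta_pos":[-1.92,0,1.03],"roll":0},
  {"delta_pos":[-2.08,0,1.17],"roll":0},
  {"delta_pos":[-2.23,0,1.32],"roll":0},
  {"delta_pos":[-2.23,0,1.32],"roll":0},
])

```text
time_s: 17.75
eef_pos: [0.6214, -0.0113, 0.2238]
eef_rot: [-0.481, -0.518, -0.481, 0.518]
wrist_force: [0.1, 1.9, -3.1]
opening: 0.103
```

```bash
python3 see.py 12
```

```text
[ 0.6213 -0.0111  0.2235] [-0.61  1.31 -1.23] [ 0.442 -0.046  0.025] 0.10719301380604607 17.8
jaw yaw -4.248273242614335
```

View pics/s12.png

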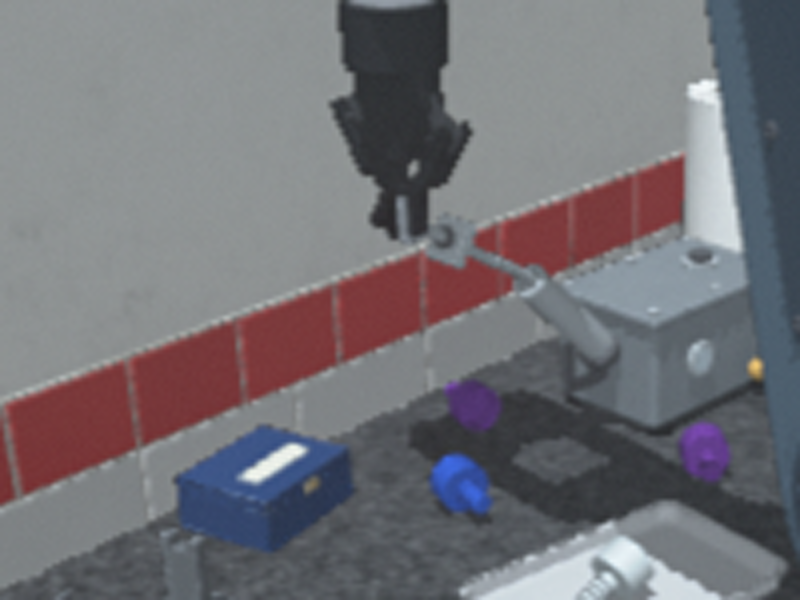

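Request:
apply_moves([
  {"delta_pos":[-0.15,0,0.16],"roll":0},
  {"delta_pos":[-0.29,0,0.31],"roll":0},
  {"delta_pos":[-0.55,0,0.63],"roll":0},
  {"delta_pos":[-0.71,0,0.9],"roll":0},
  {"delta_pos":[-0.66,0,1.08],"roll":0},
  {"delta_pos":[-0.44,0,1.3],"roll":0},
  {"delta_pos":[-0.12,0,1.55],"roll":0},
  {"delta_pos":[0.19,0,1.8],"roll":0},
  {"delta_pos":[0.19,0,1.8],"roll":0},
])

```text
time_s: 18.7
eef_pos: [0.6169, -0.0565, 0.2163]
eef_rot: [-0.48, -0.517, -0.482, 0.519]
wrist_force: [-0.9, 0.4, -0.9]
opening: 0.107
```

```bash
python3 see.py 13
```

```text
[ 0.6173 -0.056   0.2172] [ 0.69 -0.7  -1.59] [ 0.048 -0.027 -0.065] 0.1097349646832354 18.75
jaw yaw -4.278722555051554
```

View pics/s13.png

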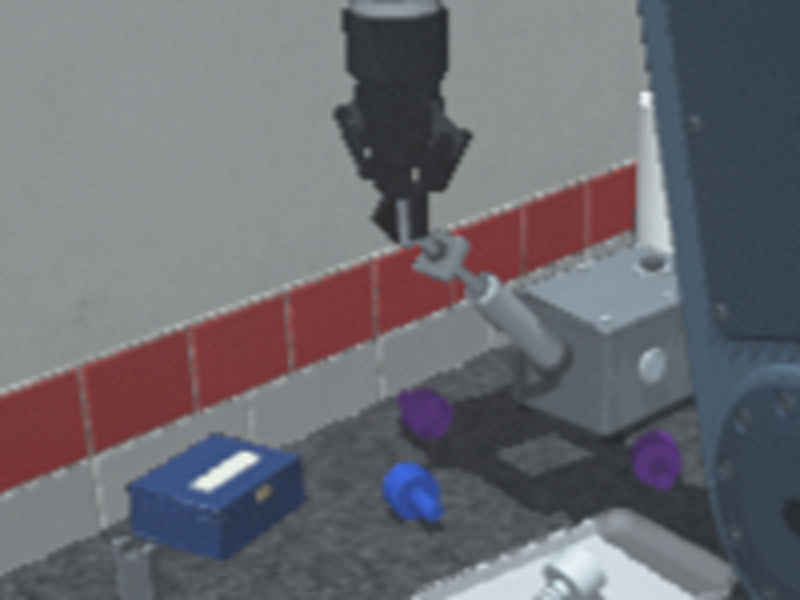

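Request:
apply_moves([
  {"delta_pos":[0.15,0,0.15],"roll":0},
  {"delta_pos":[0.35,0,0.35],"roll":0},
  {"delta_pos":[0.55,0,0.55],"roll":0},
  {"delta_pos":[0.75,0,0.75],"roll":0},
  {"delta_pos":[0.95,0,0.95],"roll":0},
  {"delta_pos":[1.1,0,1.1],"roll":0},
  {"delta_pos":[1.22,0,1.22],"roll":0},
  {"delta_pos":[1.22,0,1.22],"roll":0},
])

```text
time_s: 19.55
eef_pos: [0.6154, -0.086, 0.1874]
eef_rot: [-0.481, -0.518, -0.481, 0.518]
wrist_force: [-0.4, 0.2, -1.3]
opening: 0.108
```

Request:
apply_moves([
  {"delta_pos":[0.06,0,0.06],"roll":0},
  {"delta_pos":[0.1,0,0.1],"roll":0},
  {"delta_pos":[0.14,0,0.14],"roll":0},
  {"delta_pos":[0.14,0,0.14],"roll":0},
])

```text
time_s: 19.95
eef_pos: [0.6155, -0.0892, 0.1845]
eef_rot: [-0.481, -0.518, -0.481, 0.518]
wrist_force: [0.2, 0.7, -0.9]
opening: 0.107
```

```bash
python3 see.py 14
```

```text
[ 0.6155 -0.0891  0.1845] [ 0.86  1.08 -1.06] [0.046 0.015 0.012] 0.10569539631382081 20.0
jaw yaw -4.216238976685483
```

View pics/s14.png

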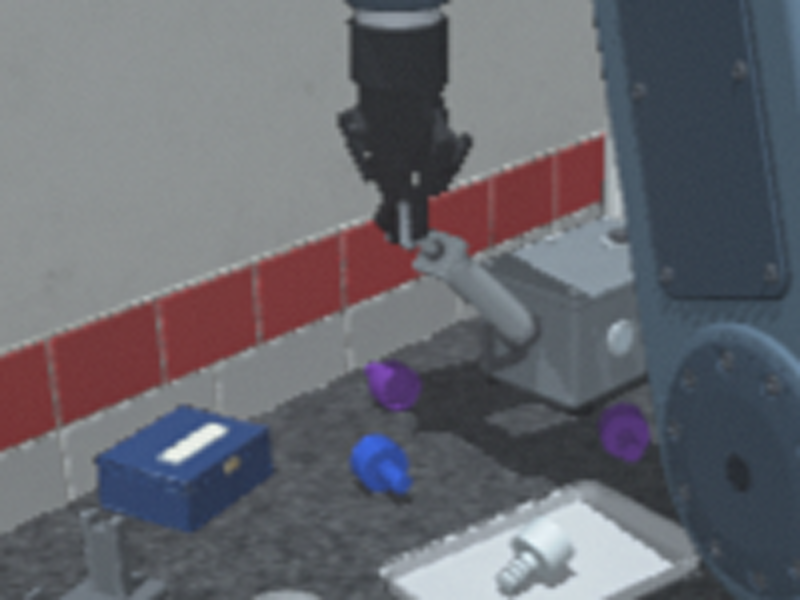

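Request:
apply_moves([
  {"delta_pos":[0.03,0,0.03],"roll":0},
  {"delta_pos":[0.06,0,0.06],"roll":0},
  {"delta_pos":[0.08,0,0.08],"roll":0},
  {"delta_pos":[0.08,0,0.08],"roll":0},
])

```text
time_s: 20.4
eef_pos: [0.6153, -0.0912, 0.1824]
eef_rot: [-0.481, -0.518, -0.481, 0.518]
wrist_force: [0.5, 0.5, -1.2]
opening: 0.11
```

Request:
apply_moves([
  {"delta_pos":[0.03,0,0.03],"roll":0},
  {"delta_pos":[0.06,0,0.06],"roll":0},
  {"delta_pos":[0.08,0,0.08],"roll":0},
  {"delta_pos":[0.08,0,0.08],"roll":0},
])

```text
time_s: 20.8
eef_pos: [0.6155, -0.0921, 0.1817]
eef_rot: [0.481, 0.519, 0.482, -0.517]
wrist_force: [-2.4, 5.2, 5.7]
opening: 0.11
```

Request:
apply_moves([
  {"delta_pos":[0.03,0,0.03],"roll":0},
  {"delta_pos":[0.06,0,0.06],"roll":0},
  {"delta_pos":[0.06,0,0.06],"roll":0},
  {"delta_pos":[0.06,0,0.06],"roll":0},
])

```text
time_s: 21.2
eef_pos: [0.6156, -0.0922, 0.1817]
eef_rot: [0.481, 0.519, 0.482, -0.517]
wrist_force: [-6.4, 9.5, 13.9]
opening: 0.108
```

```bash
python3 see.py 15 1
python3 - <<'E'
from h import *
inf=ctrl.camera_info('scene'); im,d=ctrl.camera('scene'); c=proj(inf,[.613,-.134,.159])[0].astype(int)
cv2.imwrite('pics/m15.png',cv2.resize(im[c[1]-35:c[1]+25,c[0]-40:c[0]+40,::-1],None,fx=10,fy=10,interpolation=cv2.INTER_CUBIC))
E
```

```text
[ 0.6155 -0.0922  0.1817] [-4.97 10.59 14.16] [ 1.691  1.104 -0.167] 0.10902723090420212 21.3
jaw yaw -4.167804546022458
```

View pics/m15.png

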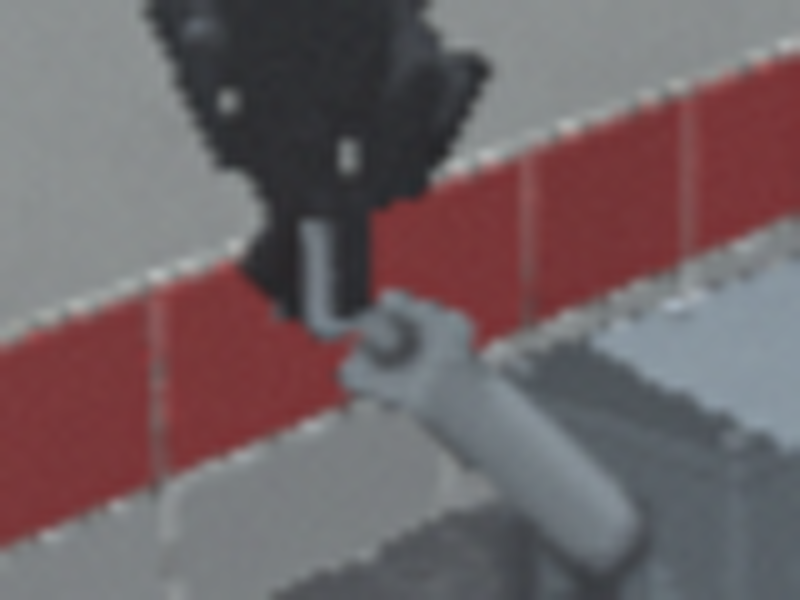

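Request:
apply_moves([
  {"delta_pos":[-0.1,0,-0.1],"roll":0},
  {"delta_pos":[-0.25,0,-0.25],"roll":0},
  {"delta_pos":[-0.45,0,-0.45],"roll":0},
  {"delta_pos":[-0.7,0,-0.7],"roll":0},
  {"delta_pos":[-1,0,-1],"roll":0},
  {"delta_pos":[-1.3,0,-1.3],"roll":0},
  {"delta_pos":[-1.6,0,-1.6],"roll":0},
  {"delta_pos":[-1.9,0,-1.9],"roll":0},
  {"delta_pos":[-2.2,0,-2.2],"roll":0},
  {"delta_pos":[-2.4,0,-2.4],"roll":0},
  {"delta_pos":[-2.46,0,-2.46],"roll":0},
  {"delta_pos":[-2.46,0,-2.46],"roll":0},
])

```text
time_s: 22.55
eef_pos: [0.6197, -0.0331, 0.2407]
eef_rot: [0.481, 0.518, 0.481, -0.518]
wrist_force: [1.0, 0.6, -1.0]
opening: 0.104
```

```bash
python3 see.py 16
python3 - <<'E'
from h import *
p=tool()[1]+[0,0,.0187]-np.array([.6125,-.134,.159]); print(p, p@[.073,.997,0])
E
```

```text
[ 0.6195 -0.0333  0.2403] [-0.62  0.12 -1.14] [ 0.059 -0.033 -0.03 ] 0.11168011929819298 22.6
jaw yaw -4.215897408968525
[0.00702379 0.10068353 0.10004428] 0.10089421494128556
```

View pics/s16.png

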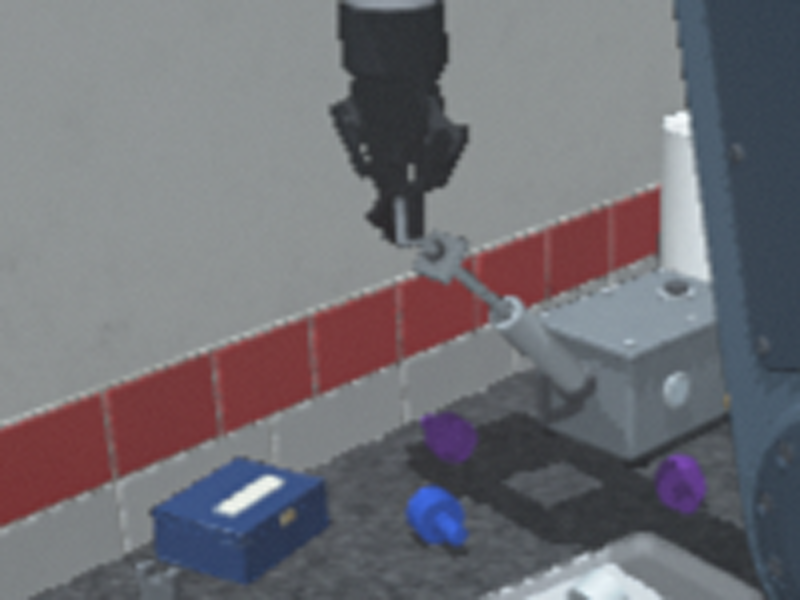

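Request:
apply_moves([
  {"delta_pos":[0.15,0,-0.19],"roll":0},
  {"delta_pos":[0.3,0,-0.38],"roll":0},
  {"delta_pos":[0.47,0,-0.57],"roll":0},
  {"delta_pos":[0.65,0,-0.75],"roll":0},
  {"delta_pos":[0.85,0,-0.91],"roll":0},
  {"delta_pos":[1.06,0,-1.06],"roll":0},
  {"delta_pos":[1.27,0,-1.21],"roll":0},
  {"delta_pos":[1.48,0,-1.36],"roll":0},
  {"delta_pos":[1.71,0,-1.5],"roll":0},
  {"delta_pos":[1.94,0,-1.64],"roll":0},
  {"delta_pos":[1.94,0,-1.64],"roll":0},
])

```text
time_s: 23.7
eef_pos: [0.6223, 0.0085, 0.191]
eef_rot: [-0.481, -0.518, -0.482, 0.518]
wrist_force: [-0.2, -1.3, 1.0]
opening: 0.106
```

```bash
python3 see.py 17
```

```text
[0.6224 0.0084 0.1915] [ 0.01 -1.28  0.03] [-0.319 -0.003  0.016] 0.10598338795677956 23.75
jaw yaw -4.191616286437629
```

View pics/s17.png

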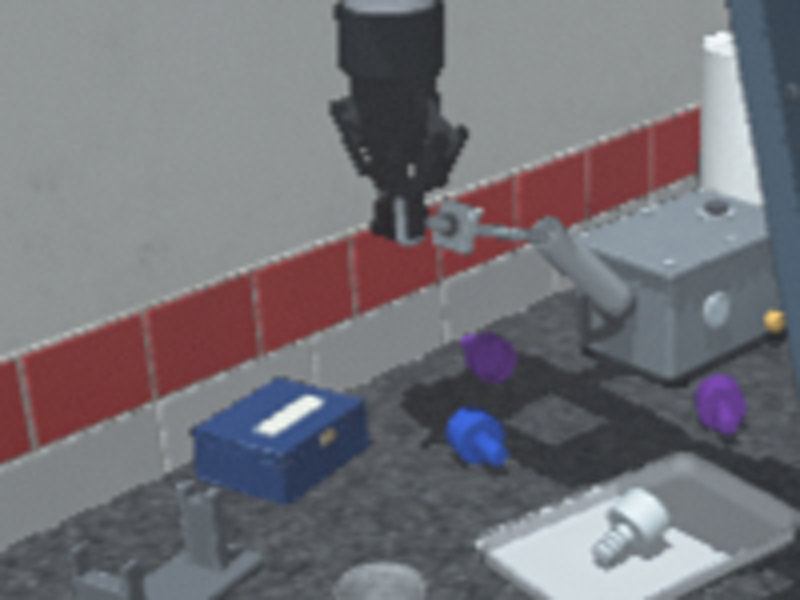

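Request:
apply_moves([
  {"delta_pos":[0.24,0,-0.12],"roll":0},
  {"delta_pos":[0.48,0,-0.24],"roll":0},
  {"delta_pos":[0.73,0,-0.34],"roll":0},
  {"delta_pos":[0.98,0,-0.43],"roll":0},
  {"delta_pos":[1.25,0,-0.51],"roll":0},
  {"delta_pos":[1.51,0,-0.58],"roll":0},
  {"delta_pos":[1.78,0,-0.61],"roll":0},
  {"delta_pos":[2.06,0,-0.64],"roll":0},
  {"delta_pos":[2.16,0,-0.64],"roll":0},
  {"delta_pos":[2.16,0,-0.64],"roll":0},
])

```text
time_s: 24.75
eef_pos: [0.6236, 0.0242, 0.1375]
eef_rot: [0.481, 0.518, 0.482, -0.518]
wrist_force: [1.3, 2.0, 2.1]
opening: 0.106
```

```bash
python3 see.py 18; python3 tip.py
```

```text
[0.6236 0.0242 0.1377] [1.43 2.28 1.12] [ 0.197 -0.059  0.037] 0.10592619494955165 24.8
jaw yaw -4.2167712576964815
G [0.6237 0.0242 0.1566] [398.6 218.1]
tip level [ 0.6109 -0.1503  0.1566] [567.2 157. ]
mouth [ 0.613  -0.1338  0.1584] [551.7 159.9]
0.72 [207.4, 171.8] 197
60 7 z 0.4 lat -16.9
70 6 z 2.6 lat -5.2
80 5 z 2.8 lat -3.6
90 6 z 2.9 lat -3.7
100 3 z 1.6 lat -3.2
110 4 z 2.2 lat -3.7
120 4 z 2.8 lat -5.5
130 4 z 1.6 lat -3.1
140 3 z 3.4 lat -4.4
150 3 z 1.6 lat -3.2
160 2 z -84.7 lat 162.4
```

View pics/s18.png

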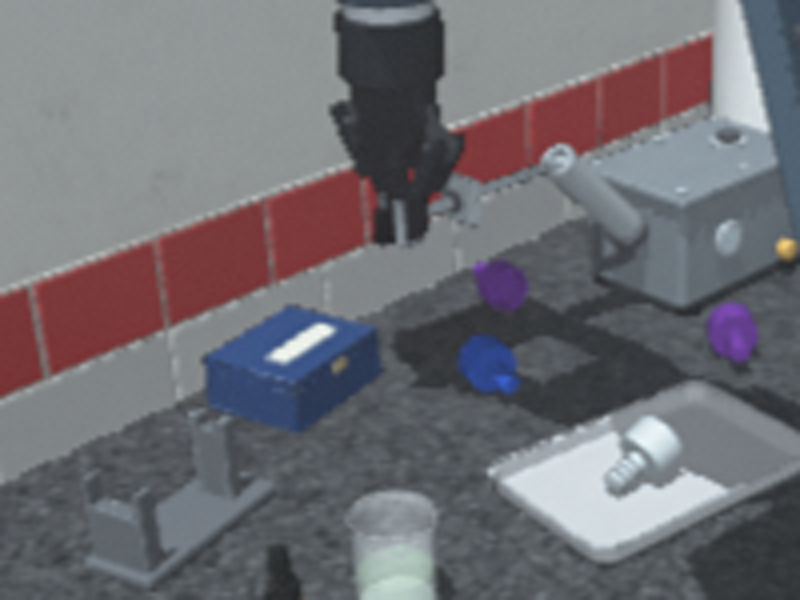

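Request:
apply_moves([
  {"delta_pos":[0,0,-0.15],"roll":0},
  {"delta_pos":[0,0,-0.4],"roll":0},
  {"delta_pos":[0,0,-0.7],"roll":0},
  {"delta_pos":[0,0,-1],"roll":0},
  {"delta_pos":[0,0,-1.4],"roll":0},
  {"delta_pos":[0,0,-1.8],"roll":0},
  {"delta_pos":[0,0,-2.2],"roll":0},
  {"delta_pos":[0,0,-2.4],"roll":0},
  {"delta_pos":[0,0,-2.4],"roll":0},
  {"delta_pos":[0,0,-2.4],"roll":0},
])

```text
time_s: 25.9
eef_pos: [0.6282, 0.0834, 0.138]
eef_rot: [-0.481, -0.518, -0.481, 0.518]
wrist_force: [-0.3, 0.0, -1.6]
opening: 0.103
```

```bash
python3 see.py 19; python3 tip.py
```

```text
[0.6282 0.0832 0.138 ] [-0.38  0.08 -1.2 ] [ 0.069 -0.031 -0.047] 0.10733972792604321 25.95
jaw yaw -4.219018512975103
G [0.6282 0.083  0.1567] [401.5 217.3]
tip level [ 0.6155 -0.0914  0.1567] [581.7 152. ]
mouth [ 0.613  -0.1338  0.1584] [619.7 135.9]
0.75 [193.3, 178.6] 305
60 10 z 1.6 lat -16.1
70 18 z -60.2 lat 147.5
80 10 z 1.8 lat -3.4
90 10 z 2.6 lat -3.5
100 7 z 2.8 lat -3.5
110 9 z 2.2 lat -3.9
120 9 z 4.0 lat -1.9
130 10 z 1.5 lat -3.4
140 9 z 1.1 lat -2.4
150 14 z -0.3 lat -0.6
160 6 z 0.8 lat -3.5
170 1 z -105.8 lat 157.0
180 1 z -59.7 lat 160.7
```

View pics/s19.png

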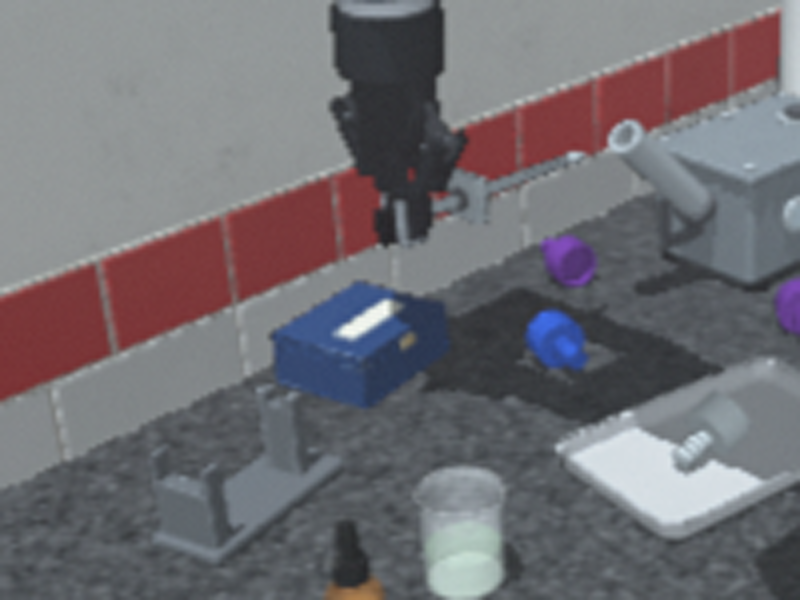

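```bash
cat > rodfit.py <<'E'
from h import *
from scipy.optimize import least_squares
inf=ctrl.camera_info('scene'); im,d=ctrl.camera('scene'); R,p=tool(); G=p+[0,0,.0187]
e=R[:,1]*np.sign(R[0,1]); e[2]=0; e/=np.linalg.norm(e); v=np.array([-e[1],e[0],0])
r,c=np.mgrid[0:384,0:512]; P=unproj(inf,np.c_[c.ravel(),r.ravel()],d.ravel()); w=(P-G)*1000
L=np.c_[w@e,w@v,w[:,2]]   # lateral, along(+handle), z
k=(d.ravel()>0)&(abs(L[:,0])<14)&(L[:,1]<-80)&(L[:,1]>-180)&(abs(L[:,2])<25); L=L[k]
def res(q):
    # axis: z=q0+q1*(y+120)/100, x=q2+q3*(..)
    t=(L[:,1]+120)/100; return np.hypot(L[:,0]-q[2]-q[3]*t,L[:,2]-q[0]-q[1]*t)-5
f=least_squares(res,[0,0,0,0],loss='soft_l1'); q=f.x
print('n',len(L),'pitch deg (tip down +)',np.degrees(np.arctan(q[1]/100)).round(2),'yaw',np.degrees(np.arctan(q[3]/100)).round(2),'z@-120',q[0].round(2),'x@-120',q[2].round(2),'resid',np.median(abs(f.fun)).round(2),'tip along',L[:,1].min().round(1))
E
python3 rodfit.py; python3 rodfit.py
```

```text
n 76 pitch deg (tip down +) 0.02 yaw 0.13 z@-120 0.45 x@-120 0.2 resid 0.68 tip along -171.6
n 78 pitch deg (tip down +) 0.66 yaw -0.34 z@-120 0.01 x@-120 0.19 resid 0.83 tip along -170.5
```

Run:
```python
from h import *
print(delta([.4245,.1705,.175]))
```

```text
[-1.48 -8.39 -2.89]
```

Request:
apply_moves([
  {"delta_pos":[-0.4,0,0],"roll":0},
  {"delta_pos":[-1,-0.3,-0.1],"roll":0},
  {"delta_pos":[-1.48,-0.8,-0.3],"roll":0},
  {"delta_pos":[-1.48,-1.6,-0.5],"roll":0},
  {"delta_pos":[-1.48,-2.5,-0.8],"roll":0},
  {"delta_pos":[-1.48,-3.5,-1.2],"roll":0},
  {"delta_pos":[-1.48,-4.5,-1.55],"roll":0},
  {"delta_pos":[-1.48,-5.5,-1.9],"roll":0},
  {"delta_pos":[-1.48,-6.5,-2.2],"roll":0},
  {"delta_pos":[-1.48,-7.3,-2.5],"roll":0},
  {"delta_pos":[-1.48,-7.9,-2.7],"roll":0},
  {"delta_pos":[-1.48,-8.2,-2.8],"roll":0},
])

```text
time_s: 27.35
eef_pos: [0.4282, 0.1687, 0.1757]
eef_rot: [0.482, 0.518, 0.481, -0.518]
wrist_force: [1.1, -0.3, -1.4]
opening: 0.11
```

Request:
apply_moves([
  {"delta_pos":[0,-0.1,-0.05],"roll":0},
  {"delta_pos":[0,-0.19,-0.09],"roll":0},
  {"delta_pos":[0,-0.19,-0.09],"roll":0},
  {"delta_pos":[0,-0.19,-0.09],"roll":0},
  {"delta_pos":[0,-0.19,-0.09],"roll":0},
])

```text
time_s: 27.85
eef_pos: [0.4247, 0.1707, 0.175]
eef_rot: [-0.481, -0.518, -0.481, 0.518]
wrist_force: [0.9, 0.4, -1.9]
opening: 0.106
```

```bash
python3 see.py 20 1; python3 rodfit.py; python3 rodfit.py
python3 - <<'E'
from h import *
snap('scene','s20f'); snap('top','t20')
p=tool()[1]; print('tip est',p+[0,0,.0187]-.171*np.array([.073,.997,0]),ctrl.get_obs()['dq'].round(3))
E
```

```text
[0.4246 0.1707 0.1749] [-0.06  0.29 -2.24] [ 0.08   0.006 -0.008] 0.1096287786580805 27.95
jaw yaw -4.239448587495422
n 105 pitch deg (tip down +) 0.2 yaw -0.24 z@-120 -0.11 x@-120 0.3 resid 0.7 tip along -173.5
n 104 pitch deg (tip down +) -0.35 yaw -0.29 z@-120 0.24 x@-120 0.38 resid 0.68 tip along -174.0
tip est [4.11911878e-01 3.30317878e-04 1.93698840e-01] [ 0.001 -0.001  0.001 -0.    -0.001 -0.001]
```

View pics/s20f.png

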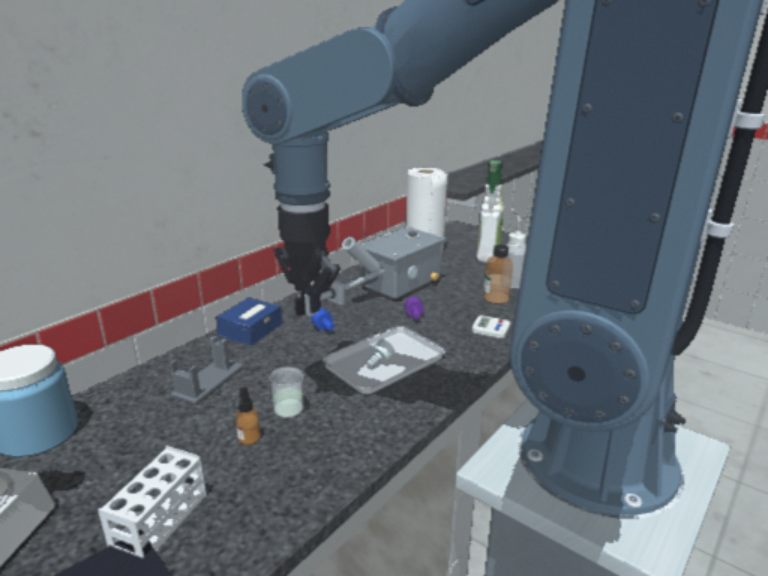

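View pics/t20.png

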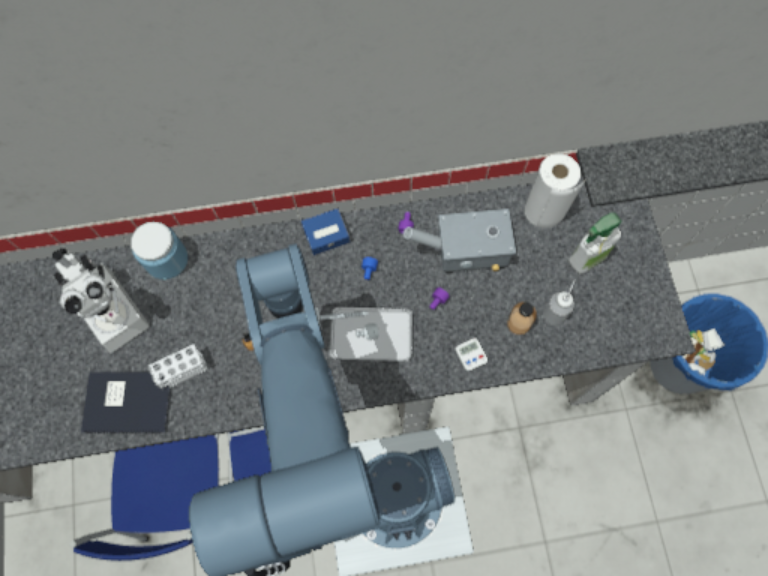

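View pics/w20.png

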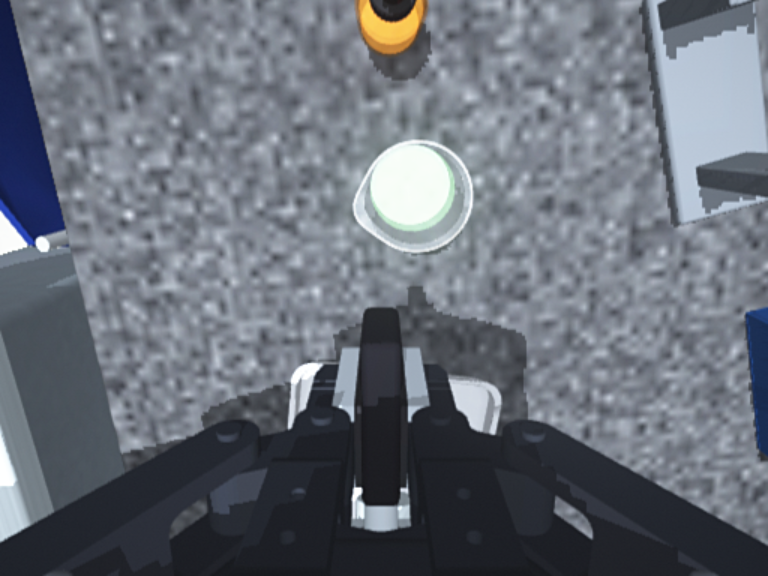

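Run:
```python
from h import *
print(ctrl.hand_in()); print(ctrl.get_obs()['time_s'])
```

```text
the job is handed in; nothing more can be done
None
the job is handed in; nothing more can be done
```

The job is done and handed in at about 28 s of the 58 s allowed. No verdict was reported.

- **Cap:** I drew it off along the tube's axis and released it in the middle of the tray. It lies on its side there, not standing on its skirt.
- **Rod in and out:** The gripper can only point straight down, so I let the rod pivot in the grip against the tube's mouth to reach 45°. I pushed it down until the collar stopped on the mouth, where the tool stopped moving and the force rose to about 18 N. I then drew it out and levelled it on the mouth's lower lip on the way.
- **Last checks:** The rod is held with the arm still. Its tip is at about (0.412, 0.000, 0.194) m, over the tray (centre about (0.412, −0.009)) and 19 cm above the counter. Two pitch readings gave +0.2° and −0.35°, so it is level. In the last pictures the other things appear to be where they were.
- **Disagreements:**
  - The wrist and scene cameras put the tube's mouth 1–2 mm apart, well inside the bore's clearance.
  - The collar seated about 4 mm deeper than my estimate. Either the rod slid slightly in the grip or the estimate was off. The picture and the force both showed it seated.

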